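# Glue up a display stand in the jig, tack it with the lamp and weigh it down

### The job

Build the model display stand in the aluminium glue jig: first seat the thick square block down in the pocket between the four corner posts, then lay every thin square plate that is on the bench (two or three) flat and square on it, one on another, then lay the round disc flat on top in the middle. With the weight still off the stack, lift the curing lamp and hold it level and still with its lens looking down at the middle of the disc, 5 to 10 cm above it, for two seconds, then set it back, standing on its feet, in the middle of its rubber mat, lying along the mat. Finally lift the iron weight by its handle, set it gently upright on the middle of the disc and let go, leaving the jars, brush pot, screwdriver and parts tray where they are.

Things in the scene. Friction and masses are not known exactly. Their poses are not given: they have to be found in the camera images.
- jig: Glue jig fixed to the bench: aluminium plate 140 x 140 x 12 mm with four L-shaped corner posts, 6 mm thick, 70 mm tall above the plate, around a square pocket 69 x 69 mm inside. Their legs reach 10 mm along each inner side: mid-side there is a gap 49 mm wide for the fingers on all four sides. Origin: centre of the underside; z up; x, y along the pocket's sides.
- pocket (a point): Centre of the pocket's floor (12 mm above the bench), on top of the jig's base plate; axes as the jig's.
- block: Thick square block of opal white plastic, 64 x 64 x 30 mm, 150 g. Origin: centre of the underside; x, y along its sides.
- plate1: Thin square plate of opal white plastic, 64 x 64 x 12 mm, 60 g, lying flat; all the plates are alike; may be absent. Origin: centre of the underside; x, y along its sides.
- plate2: Thin square plate of opal white plastic, 64 x 64 x 12 mm, 60 g, lying flat; all the plates are alike; may be absent. Origin: centre of the underside; x, y along its sides.
- plate3: Thin square plate of opal white plastic, 64 x 64 x 12 mm, 60 g, lying flat; all the plates are alike; may be absent. Origin: centre of the underside; x, y along its sides.
- disc: Round disc of opal white plastic, diameter 64 mm, 12 mm thick, 50 g, lying flat. Origin: centre of the underside, z up.
- lamp: Curing lamp, 250 g, like a bridge: level grip bar along x, 150 mm long, 28 wide, 35 to 65 mm above the underside; at +x a round head 41 mm across looking down, lens level with the underside; at -x a battery foot 32 mm long, 40 wide (x -76 to -44). Stands on head and foot; free under the bar for x -44 to 54; balances near x = 15 mm. Origin: under the bar's middle, level with the lens; z up.
- lens (a point): Centre of the lamp's lens, 75 mm along +x from the lamp's origin, looking along the lamp's -z. The lamp shines all the time.
- mat: Black rubber mat fixed to the bench, 240 (x) x 100 (y) x 4 mm: the lamp's place. Origin: centre of the underside.
- mat_top (a point): Centre of the mat's top face.
- weight: Dark iron weight, 550 g: a cylinder 56 mm in diameter and 30 mm high with a bow handle of round 10 mm bar on top. The handle's level bar runs along the weight's x, 46 mm long over all, its centre line 66 mm above the underside, over the middle; 31 mm of open space below it. Origin: centre of the underside; z up.
- jar1: Bystander: paint jar, 42 mm in diameter, 55 mm high. Origin: centre of the underside.
- jar2: Bystander: paint jar, 42 mm in diameter, 55 mm high. Origin: centre of the underside.
- jar3: Bystander: paint jar, 42 mm in diameter, 55 mm high. Origin: centre of the underside.
- brushpot: Bystander: black pot, 72 mm in diameter, 90 mm high, with brushes that stand up to about 190 mm. Origin: centre of the underside.
- driver: Bystander: screwdriver, 160 mm long, lying on the bench. Origin: on its axis, near the middle.
- partstray: Bystander: black divided parts tray, 100 x 140 x 30 mm. Origin: centre of the underside.
There are look-alikes about, which are no part of the job. What is shaped like the weight but blue is not meant.

How it is judged:
By the outcome, as a careful person would: the job done as asked, in the order asked, and still so for the second after the job is handed in, with the robot touching nothing.
Of plate1, plate2, plate3 only 2 to 3 are there at a start; the rules pass over those that are not, and their reading is None.
At some moment in a run one of plate1, plate2, plate3, weight may be knocked a few centimetres aside while the robot is not near it.
It also fails if it takes over 210 s, if anything falls off the work surface, if the arm or the gripper's body presses on something with over 40 N, if the wrist force passes 120 N, or if a joint passes its speed limit or range.

### The arm

A 7-joint arm with a two-finger parallel gripper is mounted at the origin on the work surface. World frame = base frame: x ahead of the robot, y to its left, z up, the work surface at z = 0. Lengths are in m, angles in degrees, forces in N, time in s.
With the tool pointing down it reaches from about 0.425 to 0.875 m from the base axis. Payload 4.7 kg.
Tool frame: the origin (TCP) lies at the very end of the fingers, on their centre line; the grasp point (between the pads) lies 19 mm behind it; z points along the fingers, y is the line along which they close (so a half turn about z gives the same grasp; the last joint's range is limited). The gripper opens to 87 mm and grips with 3 to 60 N. Pads are 19 mm wide; open, the fingers measure 117 mm over their backs; the gripper's body (75 mm by 190 mm) begins 51 mm behind the grasp point.
Start: joints at [70.136, 18.392, -4.016, 83.108, 1.295, 78.541, -3.26], TCP at [0.229, -0.608, 0.223] pointing down, gripper open.
Joint ranges: [-163.93, 163.93], [-17.29, 119.83], [-79.2, 71.16], [3.27, 140.29], [-89.18, 269.18], [5.43, 117.66], [-154.24, 154.24]. Speed limits (degrees/s): [147.25, 147.25, 180, 180, 180, 180, 180].

### API

Orientations are given as [roll, pitch, yaw] about the fixed x, y, z axes, in that order (R = Rz(yaw) Ry(pitch) Rx(roll)).
In Python, from cell import get_obs, cams, ticket, finder gives the robot as it stands.
- The arm moves only by the shell command python3 -m creep 'ROWS' [FORCE]. ROWS is text: rows parted by semicolons, each of 5 numbers parted by spaces: the shift along the world's x, y, z in m, then the turn about the world's z in degrees, then the finger opening in m, from 0 to 0.087. A call has 1 to 8 rows; each row shifts and turns the commanded pose from where the row before left it; what a row does not reach is not made up. A row lasts 1/8 s, in which the tool goes at most 62.5 mm and 10.7 degrees, less where a joint would pass 70% of its speed; a pose out of reach is approached as far as the arm can. A call with a gripper value outside its range is refused whole. The fingers move at their own pace and stop on an object; FORCE is the grip in N (left out, the last holds). Time passes only in rows, so rows that do not move let the fingers close. It gives the time, the measured TCP pose, the force, the opening and the grip force at its end, in the units of the state.
- get_obs(): the state, without advancing time (a new reading comes with each control period).
- cams.read_camera(name): name is "scene" or "top" or "wrist"; returns the picture (400x640x3 uint8, red, green, blue); there is no depth.
- cams.calibration(name): a dict with "fx", "fy", "cx", "cy" (pixels), "k1" (the pictures are not rectified: a ray, as slopes to the right and down, at radius r is drawn at 1 + k1 r^2 times it, then the intrinsics apply), "extrinsics" (4x4, takes a point from world to camera coordinates). Camera axes: x right, y down, z forward; pixel columns grow to the right and rows downward; lengths in m; the calibration is good to about 2 mm. A picture is of the moment at which its call begins: read the wrist's pose just before it. calibration takes no time and is no camera call; for the wrist camera it gives the pose at the moment of the call.
- ticket.sign_off(): hands the job in; it is judged then, once.
Trained networks look in the newest picture that a camera, given by its name, has taken for a name from the list of things; names that differ only in an ending like _2 or _b are one class to them, and where a whole thing is asked for, a point or a joint stands for the part that bears it (a point fixed in the world has none). Each returns a list of dicts, best first, with "p" (0 to 1); they miss things now and then, are a little off and sometimes report something else, mostly with a low value. They report only what shows in the picture. A call takes as long as a camera call. They do not tell look-alikes from the thing itself.
- finder.masks_of(name, camera): "mask" (400x640 bool, what is visible of it) and "xy" ([column, row] in pixels, amid what is visible of it).
- finder.tip_of(name, camera): "xy" ([column, row] in pixels: a listed point, or the origin of a listed thing).
The state is a dict: "time_s": time; "qpos": joint angles; "joint_velocities": joint speeds; "effort": joint torques, N m; "tool_pos": TCP position; "tool_rot": TCP orientation; "force": force on the tool from outside, world axes, zero at the start; "wrist_torque": the same for the moment, N m; "grip_width": finger opening in m; "grasp_force": force on a finger pad.
Only numpy, scipy, OpenCV 4.12 (cv2) and the standard library are available. Lean on these libraries where they do the work, as an engineer would, in place of code of your own. Each camera call takes 0.05 s, during which the arm holds its last target. There are 200 camera calls.

## Working session

There is one attempt and no reset: what is moved stays moved. The work goes in short steps, Python scripts to look and compute and a shell command to move; the robot and the scene stay as the last step left them, time stands still between calls to the robot, and variables do not carry over. Pictures are saved under pics/ and viewed, at most 14 in all, crops included, and the job is handed in when it is done.

```bash
ls; mkdir -p pics; cat > h.py <<'E'
import numpy as np, cv2
from cell import get_obs, cams, ticket, finder
def ray(cam,uv,cal=None):
    c=cal or cams.calibration(cam)
    K=np.array([[c['fx'],0,c['cx']],[0,c['fy'],c['cy']],[0,0,1.]])
    p=cv2.undistortPoints(np.array([[uv]],float),K,np.array([c['k1'],0,0,0,0.]) )[0,0]
    E=np.array(c['extrinsics']); R,t=E[:3,:3],E[:3,3]
    return -R.T@t, R.T@np.array([p[0],p[1],1.])
def at(cam,uv,z,cal=None):
    o,d=ray(cam,uv,cal); return o+d*(z-o[2])/d[2]
def proj(cam,P,cal=None):
    c=cal or cams.calibration(cam); E=np.array(c['extrinsics'])
    q=E[:3,:3]@np.asarray(P,float)+E[:3,3]; x,y=q[:2]/q[2]; s=1+c['k1']*(x*x+y*y)
    return np.array([c['fx']*x*s+c['cx'],c['fy']*y*s+c['cy']])
def snap(cam,name):
    im=cams.read_camera(cam); cv2.imwrite('pics/'+name,im[:,:,::-1]); return im
def st():
    o=get_obs(); print('t',o['time_s'],'tcp',np.round(o['tool_pos'],4),np.round(o['tool_rot'],1),'F',np.round(o['force'],1),'w',o['grip_width'],'g',o['grasp_force'])
E
python3 - <<'E'
from h import *
for c in ('scene','top','wrist'):
    snap(c,c+'0.png'); k=cams.calibration(c); E=np.array(k['extrinsics']); print(c,k['fx'],k['k1'],-E[:3,:3].T@E[:3,3],E[2,:3])
st()
E
```

```text
pics
scene 390.3458686055983 -0.04844646755775392 [ 0.95101162 -0.55834807  0.8876805 ] [-0.38080715  0.53278401 -0.75572953]
top 460.89019269183945 -0.029519639233347807 [0.30769886 0.07050846 1.46921622] [ 0.16495518 -0.01269688 -0.98621934]
wrist 298.0084816223159 -0.04762809274487016 [ 0.29869267 -0.58059423  0.38379708] [-0.25202191 -0.09410086 -0.9631355 ]
t 0.15 tcp [ 0.2293 -0.6078  0.2217] [-179.9    0.    20.7] F [-0.4  0.2 -0.2] w 0.08705204014128672 g 0.0
```

View pics/top0.png

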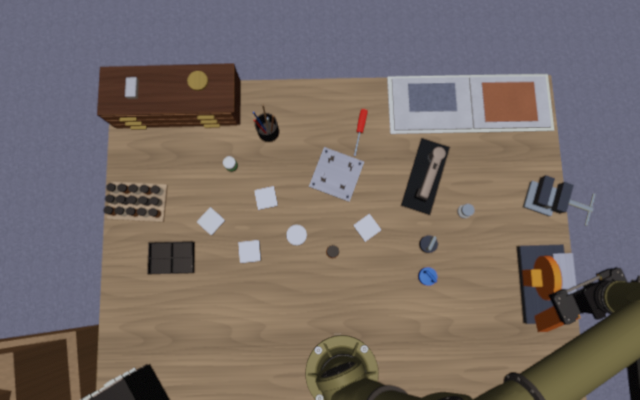

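View pics/scene0.png

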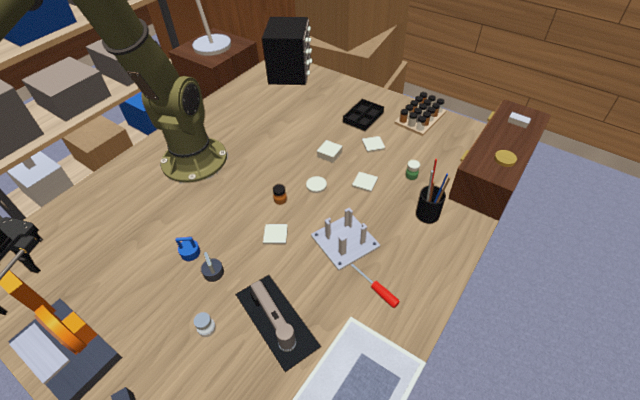

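```bash
python3 - <<'E'
from h import *
for c in ('top','scene'):
  for n in ('jig','pocket','block','plate1','disc','lamp','lens','mat_top','weight','jar1','brushpot','driver','partstray'):
    r=finder.tip_of(n,c); print(c,n,[(round(d['p'],2),np.round(d['xy']).tolist(),np.round(at(c,d['xy'],{'pocket':.012,'mat_top':.004,'lens':.004,'lamp':.004}.get(n,0))[:2],3).tolist()) for d in r])
E
```

```text
top jig [(0.66, [340.0, 176.0], [0.612, -0.016])]
top pocket [(0.87, [337.0, 172.0], [0.624, -0.006]), (0.66, [332.0, 252.0], [0.365, 0.019])]
top block [(0.96, [248.0, 251.0], [0.375, 0.281]), (0.15, [234.0, 165.0], [0.656, 0.327])]
top plate1 [(0.74, [268.0, 201.0], [0.536, 0.218]), (0.68, [339.0, 174.0], [0.62, -0.015]), (0.55, [212.0, 221.0], [0.475, 0.399])]
top disc [(0.54, [298.0, 238.0], [0.415, 0.125])]
top lamp [(0.73, [426.0, 178.0], [0.598, -0.298])]
top lens [(0.67, [338.0, 172.0], [0.625, -0.01]), (0.63, [436.0, 159.0], [0.66, -0.332]), (0.3, [248.0, 250.0], [0.379, 0.281]), (0.29, [234.0, 164.0], [0.658, 0.327])]
top mat_top [(0.94, [425.0, 175.0], [0.607, -0.292])]
top weight [(0.66, [427.0, 280.0], [0.27, -0.281]), (0.65, [268.0, 201.0], [0.534, 0.219]), (0.49, [428.0, 243.0], [0.386, -0.292]), (0.23, [335.0, 172.0], [0.625, -0.001])]
top jar1 [(0.63, [333.0, 251.0], [0.368, 0.014]), (0.57, [234.0, 163.0], [0.662, 0.327])]
top brushpot [(0.67, [264.0, 130.0], [0.773, 0.23])]
top driver [(0.8, [361.0, 133.0], [0.756, -0.09]), (0.52, [331.0, 253.0], [0.363, 0.02])]
top
[... 329 characters left out ...]
.483, 0.39])]
scene disc [(0.84, [311.0, 187.0], [0.411, 0.117])]
scene lamp [(0.84, [274.0, 321.0], [0.605, -0.3]), (0.58, [425.0, 210.0], [0.753, 0.226])]
scene lens [(0.67, [283.0, 344.0], [0.659, -0.332])]
scene mat_top [(0.64, [275.0, 320.0], [0.605, -0.297])]
scene weight [(0.9, [215.0, 272.0], [0.384, -0.282]), (0.78, [192.0, 252.0], [0.284, -0.272]), (0.2, [374.0, 284.0], [0.751, -0.073])]
scene jar1 [(0.67, [206.0, 329.0], [0.481, -0.408]), (0.54, [413.0, 179.0], [0.662, 0.33]), (0.47, [279.0, 197.0], [0.355, 0.026])]
scene brushpot [(0.85, [428.0, 213.0], [0.764, 0.225])]
scene driver [(0.84, [375.0, 285.0], [0.755, -0.075])]
scene partstray [(0.84, [362.0, 115.0], [0.351, 0.532])]
```

The top view shows the jig at (337,173) with three plates at (210,221), (265,198) and (368,228). The block is at (248,251), the disc at (297,235), the lamp on its mat at (430,175), the iron weight at (428,243) and the blue decoy at (428,276). The scene view agrees.

I'll go to hover over the jig and measure it.

```bash
cat >> h.py <<'E'
def rects(name,cam,z,pmin=.3,im=None):
    cal=cams.calibration(cam); out=[]
    for d in finder.masks_of(name,cam):
        if d['p']<pmin: continue
        cs,_=cv2.findContours(d['mask'].astype(np.uint8),0,1); 
        if not cs: continue
        c=max(cs,key=cv2.contourArea)
        w=np.array([at(cam,p[0]+0.,z,cal)[:2] for p in c])*1000
        (x,y),(a,b),th=cv2.minAreaRect(w.astype(np.float32))
        if a<b: a,b,th=b,a,th+90
        print(name,cam,'p%.2f c(%.1f,%.1f) %.1fx%.1f longaxis %.1f mod90 %.1f'%(d['p'],x,y,a,b,(th+90)%180-90,(th+45)%90-45), np.round(d['xy']))
        out.append((x/1000,y/1000,a,b,th))
    return out
E
python3 -m creep '0.0325 0.05 0.006 -3.2 0.087; 0.0325 0.05 0.006 -3.2 0.087; 0.0325 0.05 0.006 -3.2 0.087; 0.0325 0.05 0.006 -3.2 0.087; 0.0325 0.05 0.006 -3.2 0.087; 0.0325 0.05 0.006 -3.2 0.087; 0.0325 0.05 0.006 -3.2 0.087; 0.0325 0.05 0.006 -3.2 0.087'
python3 -m creep '0.0325 0.05 0.006 -3.2 0.087; 0.0325 0.05 0.006 -3.2 0.087; 0.0325 0.05 0.006 -3.2 0.087; 0.0325 0.05 0.006 -3.2 0.087; 0 0 0 0 0.087; 0 0 0 0 0.087'
python3 - <<'E'
from h import *
st()
snap('wrist','w1.png'); rects('jig','wrist',.012)
print([(d['p'],at('wrist',d['xy'],.012)) for d in finder.tip_of('pocket','wrist')])
snap('top','t1.png')
for n,z in (('jig',.012),('block',.03),('plate1',.012),('disc',.012),('mat',.004),('lamp',.06),('weight',.03)): rects(n,'top',z)
E
```

```text
time_s: 2.45
tool_pos: [0.4903, -0.2065, 0.2712]
tool_rot: [180.0, -0.0, -5.0]
force: [0.6, -0.4, 0.5]
grip_width: 0.0867
grasp_force: 0.0
time_s: 3.2
tool_pos: [0.6193, -0.0087, 0.2942]
tool_rot: [179.9, 0.0, -17.7]
force: [-0.4, -0.4, 0.5]
grip_width: 0.0874
grasp_force: 0.0
t 3.2 tcp [ 0.6193 -0.0087  0.2942] [179.9   0.  -17.7] F [-0.4 -0.4  0.5] w 0.08742553588022946 g 0.0
jig wrist p0.74 c(617.2,-2.9) 142.2x141.1 longaxis 68.0 mod90 -22.0 [323. 163.]
[(0.56, array([ 0.6171136 , -0.00448308,  0.012     ]))]
jig top p0.64 c(616.1,0.6) 142.1x138.0 longaxis -19.4 mod90 -19.4 [333. 178.]
block top p0.88 c(374.9,274.0) 67.0x65.5 longaxis -86.0 mod90 4.0 [248. 251.]
plate1 top p0.76 c(473.8,401.0) 65.4x62.1 longaxis 47.4 mod90 -42.6 [210. 222.]
plate1 top p0.61 c(541.6,225.8) 67.3x66.8 longaxis 10.6 mod90 10.6 [265. 203.]
disc top p0.51 c(422.0,126.0) 57.0x56.8 longaxis 88.7 mod90 -1.3 [296. 240.]
mat top p0.98 c(605.3,-295.9) 244.1x104.9 longaxis -19.0 mod90 -19.0 [425. 177.]
lamp top p0.63 c(601.3,-293.9) 185.5x49.3 longaxis -25.2 mod90 -25.2 [431. 177.]
lamp top p0.32 c(604.1,0.3) 137.0x135.6 longaxis 67.8 mod90 -22.2 [334. 178.]
weight top p0.78 c(284.2,-275.3) 53.1x42.7 longaxis 88.4 mod90 -1.6 [427. 278.]
weight top p0.76 c(384.1,-286.1) 63.0x52.9 longaxis 88.5 mod90 -1.5 [432. 243.]
```

View pics/w1.png

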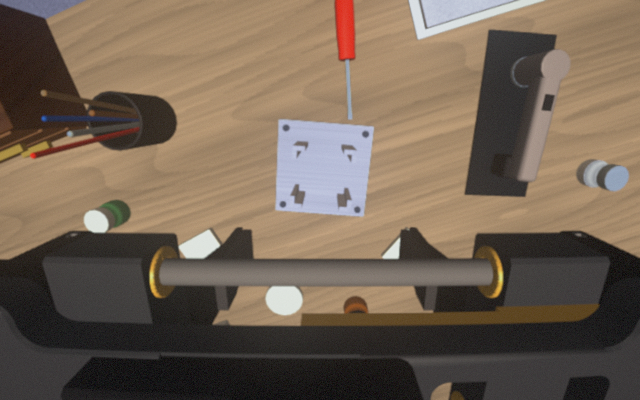

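The wrist view shows the jig square on at (323,167), with corners near (279,119), (374,125), (366,216) and (275,210). The lamp and mat are at upper right. I'll refine the jig and mat poses from colour segmentation in this picture.

```bash
python3 - <<'E'
from h import *
im=cv2.imread('pics/w1.png'); cal=cams.calibration('wrist')
hsv=cv2.cvtColor(im,cv2.COLOR_BGR2HSV)
# jig: bluish, b>r
m=((im[:,:,0].astype(int)-im[:,:,2])>8).astype(np.uint8); m[:100]=0;m[225:]=0;m[:,:250]=0;m[:,400:]=0
m=cv2.morphologyEx(m,cv2.MORPH_CLOSE,np.ones((9,9)))
c=max(cv2.findContours(m,0,1)[0],key=cv2.contourArea)
w=np.array([at('wrist',p[0]+.0,.012,cal)[:2] for p in c])*1000
print('jig',cv2.minAreaRect(w.astype(np.float32)))
px=cv2.boxPoints(cv2.minAreaRect(c)); print(px)
# mat in same image
m=(im.max(2)<60).astype(np.uint8); m[225:]=0; m[:,:450]=0; m[:20]=0
c=max(cv2.findContours(m,0,1)[0],key=cv2.contourArea)
w=np.array([at('wrist',p[0]+.0,.004,cal)[:2] for p in c])*1000
print('mat',cv2.minAreaRect(w.astype(np.float32)))
# post tops projected check
for s in ((-1,-1),(1,-1),(1,1),(-1,1)):
  a=np.radians(-22);R=np.array([[np.cos(a),-np.sin(a)],[np.sin(a),np.cos(a)]])
  q=np.array([.617,-.003])+R@(np.array(s)*.07); print(proj('wrist',[*q,.012],cal), proj('wrist',[*(np.array([.617,-.003])+R@(np.array(s)*.0405)),.082],cal))
E
```

```text
jig ((632.5497436523438, -7.5110931396484375), (137.96775817871094, 171.953857421875), 67.83592987060547)
[[272.6142  209.401  ]
 [280.78174  95.05583]
 [374.8731  101.77664]
 [366.70557 216.12181]]
mat ((605.903564453125, -290.1858825683594), (98.15074157714844, 236.53182983398438), 70.233642578125)
[364.59137469 216.03822177] [351.58293816 210.57140372]
[375.09044061 125.10845139] [357.94616751 149.00825071]
[278.89369263 117.61978348] [293.19202917 144.07355653]
[275.76611769 209.66312466] [290.29688275 206.15470113]
```

```bash
python3 -c "
import cv2
im=cv2.imread('pics/w1.png')[110:225,265:385]; cv2.imwrite('pics/w1c.png',cv2.resize(im,None,fx=5,fy=5,interpolation=2))"
```

```text
(no output)
```

View pics/w1c.png

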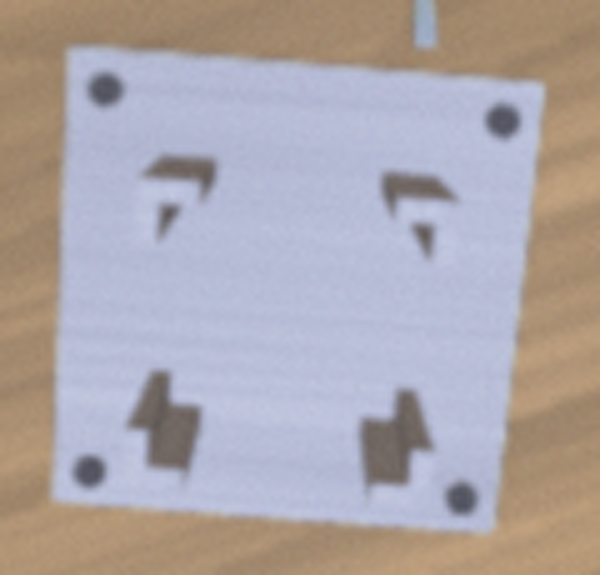

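The crop confirms the jig corners at (278,119), (374,127), (364,216) and (276,210), which gives a jig centre of about (616,-3) mm and a yaw of -22°. Next I'll hover over the block.

```bash

python3 -m creep '-0.031 0.036 -0.010 2.7 0.087; -0.031 0.036 -0.01 2.7 0.087; -0.031 0.036 -0.01 2.7 0.087; -0.031 0.036 -0.02 2.7 0.087; -0.031 0.036 -0.02 2.7 0.087; -0.031 0.036 -0.02 2.7 0.087; -0.031 0.036 -0.025 2.7 0.087; -0.031 0.036 -0.029 2.7 0.087'
python3 -m creep '0 0 0 0 0.087; 0 0 0 0 0.087'
python3 - <<'E'
from h import *
st()
snap('wrist','w2.png'); rects('block','wrist',.03); rects('disc','wrist',.012); rects('plate1','wrist',.012)
print([(d['p'],at('wrist',d['xy'],.0)) for d in finder.tip_of('block','wrist')])
E
```

```text
time_s: 4.75
tool_pos: [0.3708, 0.281, 0.1504]
tool_rot: [-180.0, -0.1, 3.9]
force: [0.9, 0.6, -0.4]
grip_width: 0.0871
grasp_force: 0.0
time_s: 5.0
tool_pos: [0.372, 0.2796, 0.1509]
tool_rot: [180.0, -0.0, 3.9]
force: [1.0, -0.8, 0.2]
grip_width: 0.0872
grasp_force: 0.0
t 5.0 tcp [0.372  0.2796 0.1509] [180.   -0.    3.9] F [ 1.  -0.8  0.2] w 0.08722297848904073 g 0.0
block wrist p0.58 c(376.1,278.4) 67.3x63.7 longaxis 4.5 mod90 4.5 [331. 187.]
disc wrist p0.57 c(423.5,133.3) 67.1x61.2 longaxis 74.6 mod90 -15.4 [473. 150.]
disc wrist p0.56 c(473.1,401.8) 66.6x65.7 longaxis 46.7 mod90 -43.3 [204.  81.]
plate1 wrist p0.91 c(473.2,401.4) 67.8x65.7 longaxis 47.4 mod90 -42.6 [204.  77.]
plate1 wrist p0.53 c(437.5,-46.9) 30.8x7.0 longaxis 19.3 mod90 19.3 [634. 147.]
[(0.59, array([0.37614285, 0.27582278, 0.        ]))]
```

View pics/w2.png

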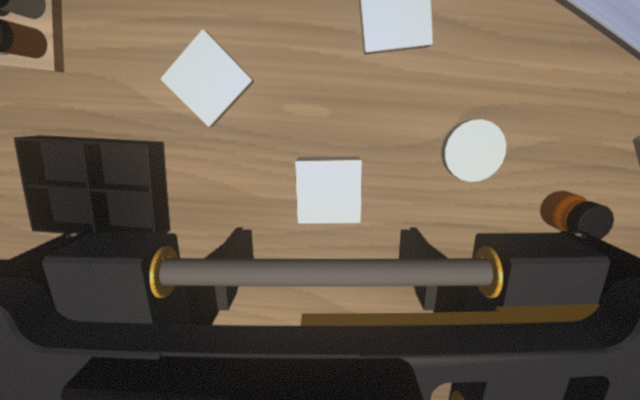

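The block is square in view at (329,191), centre about (374.5,278) mm with yaw 4.5°. I'll grasp it.

```bash

python3 -m creep '0.0025 -0.0015 -0.05 0.5 0.087; 0 0 -0.05 0 0.087; 0 0 -0.035 0 0.087; 0 0 -0.006 0 0.087; 0 0 0 0 0.05; 0 0 0 0 0.05; 0 0 0 0 0.05; 0 0 0 0 0.05' 20
python3 -m creep '0 0 0 0 0.05; 0 0 0 0 0.05;0 0 0.03 0 0.05;0 0 0.05 0 0.05;0 0 0.05 0 0.05; 0 0 0.01 0 0.05'
```

```text
time_s: 6.25
tool_pos: [0.375, 0.2785, 0.0108]
tool_rot: [180.0, -0.1, 4.4]
force: [-1.1, -1.8, 6.9]
grip_width: 0.0639
grasp_force: 20.0
time_s: 7.0
tool_pos: [0.3757, 0.2796, 0.1529]
tool_rot: [-179.9, -0.4, 4.4]
force: [-0.1, 0.3, -1.3]
grip_width: 0.0638
grasp_force: 20.0
```

```bash

python3 -m creep '0.0302 -0.0351 0.005 -3.3 0.05; 0.0302 -0.0351 0.005 -3.3 0.05; 0.0302 -0.0351 0.005 -3.3 0.05; 0.0302 -0.0351 0.005 -3.3 0.05; 0.0302 -0.0351 0 -3.3 0.05; 0.0302 -0.0351 0 -3.3 0.05; 0.0302 -0.0351 0 -3.3 0.05; 0.0302 -0.0351 0 -3.3 0.05'
python3 -m creep '0 0 0 0 0.05; 0 0 0 0 0.05'
python3 - <<'E'
from h import *
st()
snap('wrist','w3.png'); rects('jig','wrist',.012,.1);rects('block','wrist',.17,.1)
E
```

```text
time_s: 8.0
tool_pos: [0.6155, -0.0037, 0.1678]
tool_rot: [179.9, 0.1, -22.1]
force: [1.2, 1.2, -0.7]
grip_width: 0.0637
grasp_force: 20.0
time_s: 8.25
tool_pos: [0.6145, -0.0018, 0.168]
tool_rot: [180.0, 0.2, -22.0]
force: [-1.1, -0.2, -1.8]
grip_width: 0.0637
grasp_force: 20.0
t 8.25 tcp [ 0.6145 -0.0018  0.168 ] [180.    0.2 -22. ] F [-1.1 -0.2 -1.8] w 0.06372451607746378 g 20.000113248825073
jig wrist p0.71 c(639.4,-10.0) 139.4x92.4 longaxis 67.2 mod90 -22.8 [327. 154.]
block wrist p0.89 c(626.0,-4.0) 72.0x41.2 longaxis 68.2 mod90 -21.8 [328. 236.]
```

View pics/w3.png

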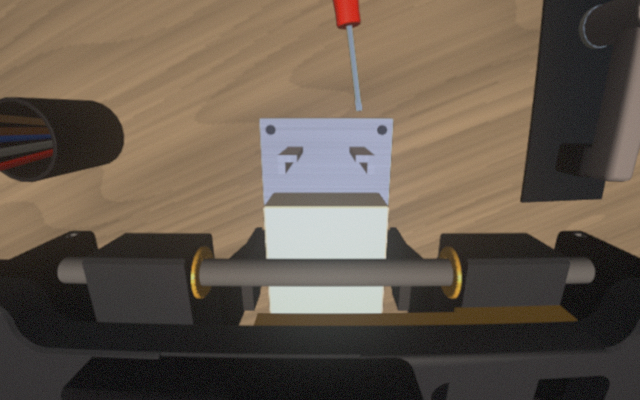

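The wrist view shows the block held square above the jig. The jig's far edge runs (261,119)–(392,119), and the block's front edge is at row 205, columns 265–388. I'll compute the offset from those.

```bash
python3 - <<'E'
from h import *
cal=cams.calibration('wrist'); a=np.radians(-22)
X=np.array([np.cos(a),np.sin(a)]);Y=np.array([-X[1],X[0]]); T=np.array([.6145,-.0018])
im=cv2.imread('pics/w3.png').astype(int)
f=lambda uv,z:(lambda q:np.round(np.array([q@X,q@Y])*1000,1))(at('wrist',uv,z,cal)[:2]-T)
for uv in ((261,119),(392,118.5),(261,180),(391,180)): print('jig',f(uv,.012))
zt=.168-.010+.030
for uv in ((265.5,206),(387.5,206)): print('blk top',f(uv,zt))
for uv in ((272.5,193.5),(382.5,193.5)): print('blk bottom',f(uv,zt-.03))
# subpixel: rows 150..190 column edges via gradient
b=im[:,:,0]-im[:,:,2]
for r in (130,145,160,175,185):
  row=cv2.GaussianBlur(b[r].astype(np.float32).reshape(1,-1),(5,1),0)[0]; g=np.gradient(row)
  l=250+np.argmax(g[250:275]); rr=380+np.argmin(g[380:405]); print(r,l,rr,f((l,r),.012),f((rr,r),.012))
for c in (280,300,326,350,370):
  g=np.gradient(b[:,c].astype(float)); r=105+np.argmax(g[105:130]); print(c,r,f((c,r),.012))
E
```

```text
jig [69.9 69.9]
jig [ 70.9 -66.5]
jig [ 5.1 73.2]
jig [  5.5 -69.3]
blk top [29.4 32.9]
blk top [ 29.6 -28.6]
blk bottom [28.1 34.5]
blk bottom [ 28.3 -31.7]
130 260 392 [58.7 71.5] [ 59.2 -67.1]
145 260 391 [43.1 72.3] [ 43.6 -67. ]
160 261 391 [27.1 72. ] [ 27.5 -67.9]
175 262 390 [10.7 71.8] [ 11.1 -67.8]
185 262 389 [-0.5 72.4] [ -0.1 -67.4]
280 118 [70.9 50. ]
300 118 [70.9 29.2]
326 118 [71.   2.2]
350 117 [ 72.1 -22.7]
370 118 [ 71.2 -43.5]
```

```bash

python3 -m creep '0.0024 -0.0007 -0.03 0 0.05; 0 0 -0.032 0 0.05; 0 0 0 0 0.05; 0 0 0 0 0.05'
python3 - <<'E'
from h import *
st(); snap('wrist','w4.png'); im=cv2.imread('pics/w4.png')[80:260,220:430]; cv2.imwrite('pics/w4c.png',cv2.resize(im,None,fx=3.2,fy=3.2,interpolation=2))
E
```

```text
time_s: 8.9
tool_pos: [0.6185, -0.0025, 0.1089]
tool_rot: [-180.0, -0.1, -22.0]
force: [0.2, 0.0, 0.5]
grip_width: 0.0639
grasp_force: 20.0
t 8.9 tcp [ 0.6185 -0.0025  0.1089] [-1.8e+02 -1.0e-01 -2.2e+01] F [0.2 0.  0.5] w 0.06388838485690966 g 19.99975472688675
```

View pics/w4c.png

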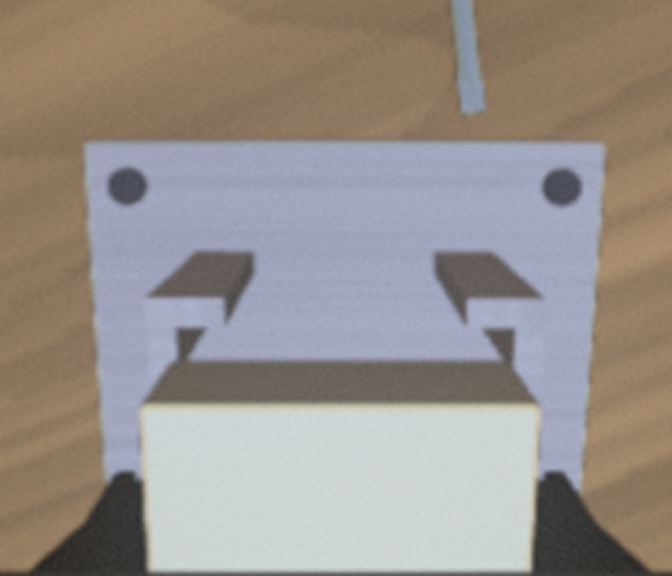

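The crop shows the far posts' top front edge at row 173, columns 266–390. The block's bottom front edge is at row 193, columns 277–376, and the jig's far edge is at row 124.

```bash
python3 - <<'E'
from h import *
cal=cams.calibration('wrist'); a=np.radians(-22)
X=np.array([np.cos(a),np.sin(a)]);Y=np.array([-X[1],X[0]]); T=np.array([.6185,-.0025])
f=lambda c,z:(lambda q:np.round(np.array([q@X,q@Y])*1000,1))(at('wrist',(c[0]/3.2+219.7,c[1]/3.2+79.7),z,cal)[:2]-T)
print('post outer corners (40.5)',f((148,297),.082),f((543,297),.082),'leg ends(24.5)',f((225,297),.082),f((467,297),.082))
print('base far (70)',f((84,142),.012),f((605,142),.012))
print('blk bot',f((182,361),.0985),f((500,361),.0985),'top',f((141,404),.1285),f((539,404),.1285))
E
```

```text
post outer corners (40.5) [38.5 40.2] [ 38.7 -39.6] leg ends(24.5) [38.5 24.7] [ 38.6 -24.2]
base far (70) [67.5 69.5] [ 67.7 -69. ]
blk bot [29.4 31.1] [ 29.5 -28.6] top [30.1 32.8] [ 30.2 -29.8]
```

```bash

python3 -m creep '-0.0001 -0.0008 -0.01 0 0.05; 0 0 -0.02 0 0.05; 0 0 -0.02 0 0.05; 0 0 -0.015 0 0.05; 0 0 -0.01 0 0.05; 0 0 -0.004 0 0.05;0 0 0 0 0.05'
```

```text
time_s: 9.82
tool_pos: [0.618, -0.0039, 0.0286]
tool_rot: [-180.0, -0.0, -22.0]
force: [-1.1, -0.2, -1.5]
grip_width: 0.0637
grasp_force: 20.0
```

```bash

python3 -m creep '0 0 -0.004 0 0.05; 0 0 -0.002 0 0.05; 0 0 0 0 0.05'
python3 -m creep '0 0 0 0 0.075; 0 0 0 0 0.075; 0 0 0.03 0 0.075; 0 0 0.05 0 0.08; 0 0 0.06 0 0.087;0 0 0.06 0 0.087; 0 0 0 0 0.087'
python3 - <<'E'
from h import *
st(); snap('wrist','w5.png'); rects('block','wrist',.042,.1); rects('jig','wrist',.012,.1)
E
```

```text
time_s: 10.2
tool_pos: [0.6181, -0.004, 0.0229]
tool_rot: [180.0, -0.0, -22.0]
force: [-0.9, 0.3, 0.6]
grip_width: 0.0638
grasp_force: 20.0
time_s: 11.08
tool_pos: [0.6211, -0.0033, 0.229]
tool_rot: [-179.8, -0.6, -22.0]
force: [0.7, 0.1, -0.3]
grip_width: 0.0868
grasp_force: 0.0
t 11.075 tcp [ 0.6211 -0.0033  0.229 ] [-179.8   -0.6  -22. ] F [ 0.7  0.1 -0.3] w 0.08680313140176901 g 0.0
block wrist p0.88 c(615.8,-2.4) 65.8x61.9 longaxis -21.1 mod90 -21.1 [329. 182.]
jig wrist p0.60 c(612.6,-2.3) 139.5x137.5 longaxis -22.0 mod90 -22.0 [329. 155.]
```

View pics/w5.png

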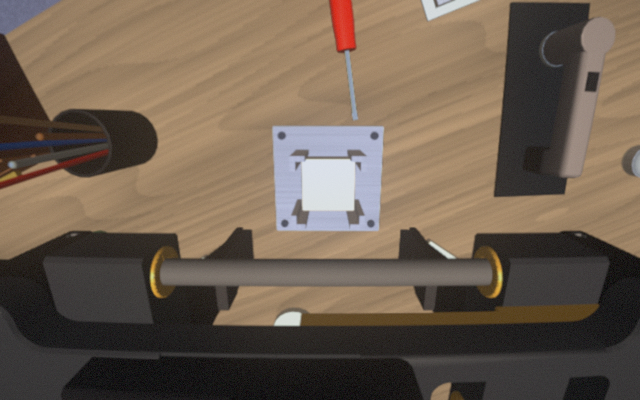

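The wrist view shows the block seated square between the posts at (328,184). Now the plate at right.

```bash

python3 -m creep '-0.043 -0.022 -0.02 0 0.087; -0.043 -0.022 -0.02 0 0.087; -0.043 -0.022 -0.02 0 0.087; -0.043 -0.022 -0.02 0 0.087; 0 0 0 0 0.087; 0 0 0 0 0.087'
python3 - <<'E'
from h import *
st(); snap('wrist','w6.png'); rects('plate1','wrist',.012,.1)
snap('top','t6.png');rects('plate1','top',.012,.1)
E
```

```text
time_s: 11.98
tool_pos: [0.4457, -0.0917, 0.1419]
tool_rot: [-180.0, 0.1, -22.0]
force: [0.7, -0.4, -0.3]
grip_width: 0.087
grasp_force: 0.0
t 11.975 tcp [ 0.4457 -0.0917  0.1419] [-1.8e+02  1.0e-01 -2.2e+01] F [ 0.7 -0.4 -0.3] w 0.08696928832327616 g 0.0
plate1 wrist p0.69 c(543.2,223.4) 76.0x66.9 longaxis -78.5 mod90 11.5 [ 30. 214.]
plate1 wrist p0.60 c(442.4,-93.0) 65.8x65.2 longaxis -55.4 mod90 34.6 [326. 194.]
plate1 top p0.93 c(473.5,400.5) 64.1x59.8 longaxis 44.7 mod90 44.7 [212. 220.]
plate1 top p0.83 c(542.0,225.2) 63.3x62.4 longaxis -81.7 mod90 8.3 [264. 200.]
plate1 top p0.61 c(429.8,-82.5) 58.5x27.5 longaxis 31.8 mod90 31.8 [364. 230.]
```

```bash

python3 -m creep '-0.003 -0.001 0 -8.4 0.087; 0 0 0 -8.4 0.087; 0 0 0 -8.4 0.087; 0 0 0 -8.4 0.087; 0 0 0 0 0.087; 0 0 0 0 0.087'
python3 - <<'E'
from h import *
st(); snap('wrist','w7.png'); rects('plate1','wrist',.012,.1)
E
```

```text
time_s: 12.92
tool_pos: [0.4432, -0.0927, 0.1427]
tool_rot: [-180.0, 0.0, -55.5]
force: [0.3, 0.4, -0.2]
grip_width: 0.0869
grasp_force: 0.0
t 12.925 tcp [ 0.4432 -0.0927  0.1427] [-180.     0.   -55.5] F [ 0.3  0.4 -0.2] w 0.08691010585034349 g 0.0
plate1 wrist p0.71 c(441.0,-93.8) 65.7x63.7 longaxis -55.5 mod90 34.5 [327. 189.]
```

```bash

python3 -m creep '-0.0016 -0.001 -0.05 0 0.087; 0 0 -0.05 0 0.087; 0 0 -0.03 0 0.087; 0 0 -0.008 0 0.087; 0 0 0 0 0.05; 0 0 0 0 0.05; 0 0 0 0 0.05; 0 0 0 0 0.05' 15
python3 -m creep '0 0 0 0 0.05;0 0 0.03 0 0.05;0 0 0.05 0 0.05;0 0 0.05 0 0.05; 0 0 0.02 0 0.05; 0 0 0 0 0.05'
python3 - <<'E'
from h import *
st(); snap('wrist','w8.png'); rects('plate1','wrist',.152+.006,.1)
E
```

```text
time_s: 14.02
tool_pos: [0.4422, -0.0944, 0.0057]
tool_rot: [-180.0, -0.1, -55.6]
force: [-0.9, 0.6, 6.2]
grip_width: 0.0639
grasp_force: 15.0
time_s: 14.78
tool_pos: [0.4424, -0.0943, 0.1561]
tool_rot: [-179.9, -0.2, -55.6]
force: [0.9, -0.2, -0.6]
grip_width: 0.0639
grasp_force: 15.0
t 14.775 tcp [ 0.4424 -0.0943  0.1561] [-179.9   -0.2  -55.6] F [ 0.9 -0.2 -0.6] w 0.06391139687016498 g 14.999815821647644
plate1 wrist p0.70 c(449.0,-103.1) 64.6x39.4 longaxis 34.4 mod90 34.4 [323. 232.]
plate1 wrist p0.27 c(495.8,-194.2) 54.9x26.1 longaxis 34.8 mod90 34.8 [346.  15.]
```

```bash

python3 -m creep '0.0439 0.0226 0 8.4 0.05; 0.0439 0.0226 0 8.4 0.05; 0.0439 0.0226 0 8.4 0.05; 0.0439 0.0226 0 8.4 0.05; 0 0 -0.02 0 0.05; 0 0 -0.02 0 0.05; 0 0 0 0 0.05;0 0 0 0 0.05'
python3 - <<'E'
from h import *
st(); snap('wrist','w9.png'); rects('plate1','wrist',.122,.1); rects('jig','wrist',.012,.1)
im=cv2.imread('pics/w9.png')[80:260,220:430]; cv2.imwrite('pics/w9c.png',cv2.resize(im,None,fx=3.2,fy=3.2,interpolation=2))
E
```

```text
time_s: 15.88
tool_pos: [0.6164, -0.0045, 0.1147]
tool_rot: [180.0, -0.0, -22.1]
force: [0.2, -0.6, -0.7]
grip_width: 0.0636
grasp_force: 15.0
t 15.875 tcp [ 0.6164 -0.0045  0.1147] [180.   -0.  -22.1] F [ 0.2 -0.6 -0.7] w 0.06356053139234287 g 14.999924898147583
plate1 wrist p0.89 c(630.3,-8.0) 64.3x39.8 longaxis 68.0 mod90 -22.0 [322. 231.]
jig wrist p0.91 c(636.6,-8.7) 140.7x101.6 longaxis 68.4 mod90 -21.6 [323. 153.]
```

View pics/w9c.png

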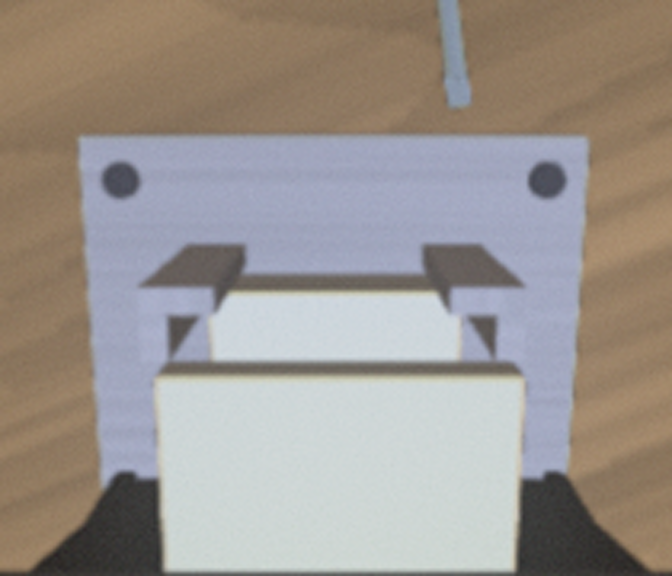

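The plate is held above the posts. The post front edge is at crop row 287, columns 140–526, and the plate's top front edge is at crop row 376, columns 155–524.

```bash
cat >> h.py <<'E'
def tf(c,z,T,yaw,s=3.2,o=(219.7,79.7)):
    a=np.radians(yaw); X=np.array([np.cos(a),np.sin(a)]);Y=np.array([-X[1],X[0]])
    q=at('wrist',(c[0]/s+o[0],c[1]/s+o[1]),z)[:2]-np.array(T); return np.round(np.array([q@X,q@Y])*1000,1)
E
python3 - <<'E'
from h import *
T=get_obs()['tool_pos'][:2]
print('post',tf((140,287),.082,T,-22),tf((526,287),.082,T,-22))
print('base',tf((80,136),.012,T,-22),tf((588,136),.012,T,-22))
print('plate top',tf((155,376),.1214,T,-22),tf((524,376),.1214,T,-22),'bot',tf((162,361),.1094,T,-22),tf((517,361),.1094,T,-22))
print('block top',tf((300,292),.042,T,-22))
E
```

```text
post [39.  42.9] [ 39.  -37.4]
base [68.5 71.9] [ 68.5 -66.2]
plate top [30.6 32.9] [ 30.6 -30. ] bot [30.1 33.9] [ 30.1 -31. ]
block top [30.8 11.3]
```

```bash

python3 -m creep '0.0007 0.0011 -0.015 0 0.05; 0 0 -0.02 0 0.05; 0 0 -0.02 0 0.05; 0 0 -0.008 0 0.05;0 0 -0.003 0 0.05; 0 0 0 0 0.05'
python3 -m creep '0 0 -0.001 0 0.05; 0 0 0 0 0.05'
```

```text
time_s: 16.77
tool_pos: [0.618, -0.0024, 0.0488]
tool_rot: [-180.0, -0.0, -22.0]
force: [0.9, 0.6, -0.2]
grip_width: 0.0636
grasp_force: 15.0
time_s: 17.02
tool_pos: [0.6179, -0.0025, 0.0479]
tool_rot: [-180.0, -0.0, -22.0]
force: [0.2, 0.5, 0.6]
grip_width: 0.0636
grasp_force: 15.0
```

```bash

python3 -m creep '0 0 -0.001 0 0.05; 0 0 0 0 0.05;0 0 0 0 0.075; 0 0 0 0 0.075; 0 0 0.03 0 0.075; 0 0 0.05 0 0.08; 0 0 0.05 0 0.087;0 0 0 0 0.087'
python3 - <<'E'
from h import *
st(); snap('wrist','w10.png'); rects('plate1','wrist',.054,.1); rects('jig','wrist',.012,.1)
E
python3 -m creep '-0.019 0.057 0.01 8 0.087; -0.019 0.057 0 8 0.087; -0.019 0.057 -0.02 8 0.087; -0.019 0.057 -0.02 8 0.087; 0 0 0 0 0.087; 0 0 0 0 0.087'
python3 - <<'E'
from h import *
st(); snap('wrist','w11.png'); rects('plate1','wrist',.012,.1)
E
```

```text
time_s: 18.02
tool_pos: [0.6205, -0.0019, 0.1814]
tool_rot: [-179.8, -0.5, -22.0]
force: [-0.1, -0.4, -0.6]
grip_width: 0.0856
grasp_force: 0.0
t 18.025 tcp [ 0.6205 -0.0019  0.1814] [-179.8   -0.5  -22. ] F [-0.1 -0.4 -0.6] w 0.08563940733687701 g 0.0
plate1 wrist p0.62 c(616.7,-1.2) 66.1x64.0 longaxis -22.6 mod90 -22.6 [322. 196.]
jig wrist p0.94 c(613.0,-2.1) 141.2x137.7 longaxis -22.0 mod90 -22.0 [329. 158.]
time_s: 18.92
tool_pos: [0.5414, 0.2233, 0.1456]
tool_rot: [180.0, 0.2, 10.0]
force: [1.0, -0.5, -0.4]
grip_width: 0.0871
grasp_force: 0.0
t 18.925 tcp [0.5414 0.2233 0.1456] [180.    0.2  10. ] F [ 1.  -0.5 -0.4] w 0.08711531851944732 g 0.0
plate1 wrist p0.86 c(476.3,400.3) 70.5x64.3 longaxis -43.0 mod90 -43.0 [151. 215.]
plate1 wrist p0.74 c(618.8,-35.9) 85.7x77.6 longaxis 68.0 mod90 -22.0 [583. 158.]
plate1 wrist p0.57 c(545.3,227.3) 66.9x64.2 longaxis 11.1 mod90 11.1 [324. 186.]
```

```bash

python3 -m creep '0.0036 0.003 -0.05 1.1 0.087; 0 0 -0.05 0 0.087; 0 0 -0.03 0 0.087; 0 0 -0.01 0 0.087; 0 0 0 0 0.05; 0 0 0 0 0.05; 0 0 0 0 0.05; 0 0 0 0 0.05' 15
python3 -m creep '0 0 0 0 0.05;0 0 0.03 0 0.05;0 0 0.05 0 0.05;0 0 0.05 0 0.05; 0 0 0.02 0 0.05; 0 0 0 0 0.05'
```

```text
time_s: 20.02
tool_pos: [0.5467, 0.2273, 0.0085]
tool_rot: [180.0, -0.1, 11.1]
force: [-0.8, -1.1, 3.8]
grip_width: 0.0634
grasp_force: 15.0
time_s: 20.78
tool_pos: [0.5462, 0.2272, 0.1579]
tool_rot: [180.0, -0.1, 11.1]
force: [-0.1, -0.4, -1.1]
grip_width: 0.0635
grasp_force: 15.0
```

```bash
cat >> h.py <<'E'
def relcheck(name,zt,yaw=-22,th=.012):
    im=cv2.imread('pics/'+name).astype(np.float32); T=get_obs()['tool_pos'][:2]
    g=cv2.GaussianBlur(im.sum(2)/3,(3,3),0); b=cv2.GaussianBlur(im[:,:,0]-im[:,:,2],(3,3),0)
    w=cv2.GaussianBlur(im[:,:,2],(3,3),0)
    f=lambda u,v,z:tf((u,v),z,T,yaw,1,(0,0))
    # jig base edges
    L=[];R=[]
    for v in range(135,200,6):
        d=np.gradient(b[v]); l=235+np.argmax(d[235:275]); r=375+np.argmin(d[375:425]); L.append(f(l,v,.012)[1]);R.append(f(r,v,.012)[1])
    F=[f(u,105+np.argmax(np.gradient(b[105:135,u])),.012)[0] for u in range(265,390,8)]
    print('base centre y',(np.median(L)+np.median(R))/2,'wid',np.median(L)-np.median(R),'x',np.median(F)-70)
    # plate: rows 225..250 white edges
    L=[];R=[]
    for v in range(215,250,5):
        d=np.gradient(w[v]); l=250+np.argmax(d[250:300]); r=350+np.argmin(d[350:405]); L.append(f(l,v,zt)[1]);R.append(f(r,v,zt)[1])
    F=[f(u,185+np.argmax(np.gradient(w[185:215,u])),zt)[0] for u in range(300,350,5)]
    print('held centre y',(np.median(L)+np.median(R))/2,'wid',np.median(L)-np.median(R),'x',np.median(F)-32)
E
python3 -c "
from h import *
from unittest.mock import patch"
python3 -m creep '0.018 -0.0576 0 -8.3 0.05; 0.018 -0.0576 0 -8.3 0.05;0.018 -0.0576 0 -8.3 0.05;0.018 -0.0576 0 -8.3 0.05; 0 0 -0.02 0 0.05; 0 0 -0.02 0 0.05; 0 0 0 0 0.05;0 0 0 0 0.05'
python3 - <<'E'
from h import *
st(); z=get_obs()['tool_pos'][2]; snap('wrist','w12.png'); relcheck('w12.png',z+.004)
im=cv2.imread('pics/w12.png')[80:260,220:430]; cv2.imwrite('pics/w12c.png',cv2.resize(im,None,fx=3.2,fy=3.2,interpolation=2))
E
```

```text
time_s: 21.78
tool_pos: [0.6174, -0.0015, 0.117]
tool_rot: [-180.0, 0.0, -22.0]
force: [0.4, -0.3, 0.6]
grip_width: 0.0637
grasp_force: 15.0
t 21.775 tcp [ 0.6174 -0.0015  0.117 ] [-180.    0.  -22.] F [ 0.4 -0.3  0.6] w 0.06373827337079686 g 14.99930664896965
base centre y -0.25 wid 138.9 x -0.9000000000000057
held centre y 1.5000000000000018 wid 63.400000000000006 x -3.6000000000000014
```

View pics/w12c.png

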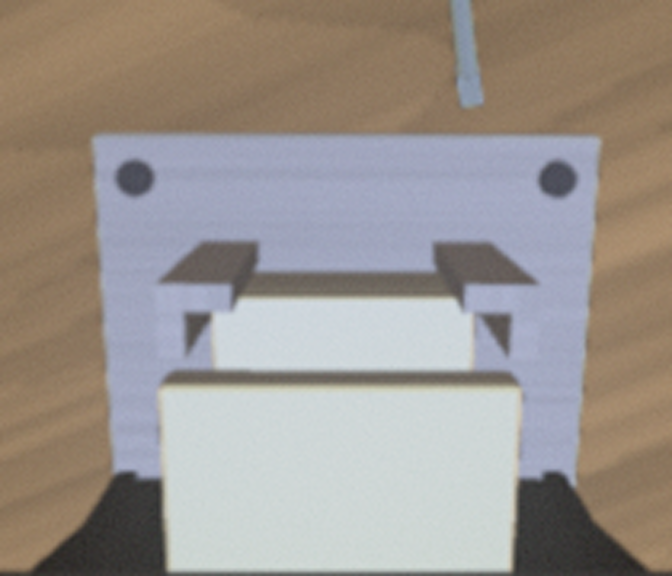

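```bash
python3 - <<'E'
from h import *
T=get_obs()['tool_pos'][:2]
for r in (372,376,380,384): print(r,tf((340,r),.117+.004,T,-22))
for r in (276,280,284,288): print('post',r,tf((180,r),.082,T,-22))
E
```

```text
372 [30.7  1.4]
376 [30.   1.4]
380 [29.3  1.4]
384 [28.6  1.4]
post 276 [41.  34.8]
post 280 [40.1 34.9]
post 284 [39.3 34.9]
post 288 [38.4 34.9]
```

The crop shows the second plate held with its front edge at row 384, the post edge at row 283 and columns 158–538. The plate needs about 2 mm forward and 1.6 mm to the side. Correcting and lowering.

```bash

python3 -m creep '0.0014 -0.0023 -0.010 0 0.05; 0 0 -0.015 0 0.05; 0 0 -0.015 0 0.05; 0 0 -0.008 0 0.05;0 0 -0.003 0 0.05; 0 0 0 0 0.05'
python3 -m creep '0 0 -0.002 0 0.05; 0 0 0 0 0.05'
python3 -m creep '0 0 -0.002 0 0.05; 0 0 0 0 0.05'
```

```text
time_s: 22.58
tool_pos: [0.6191, -0.0056, 0.0661]
tool_rot: [-180.0, 0.0, -22.1]
force: [0.1, -0.5, -0.7]
grip_width: 0.0638
grasp_force: 15.0
time_s: 22.82
tool_pos: [0.6192, -0.0057, 0.0643]
tool_rot: [180.0, -0.0, -22.1]
force: [0.5, 0.6, 0.3]
grip_width: 0.0639
grasp_force: 15.0
time_s: 23.08
tool_pos: [0.6193, -0.0057, 0.0625]
tool_rot: [-180.0, -0.0, -22.1]
force: [-0.1, 0.1, 1.8]
grip_width: 0.0635
grasp_force: 15.0
```

```bash

python3 -m creep '0 0 -0.001 0 0.05; 0 0 0 0 0.05;0 0 0 0 0.075; 0 0 0 0 0.075; 0 0 0.03 0 0.075; 0 0 0.05 0 0.08; 0 0 0.05 0 0.087;0 0 0 0 0.087'
python3 - <<'E'
from h import *
st(); snap('wrist','w13.png'); rects('plate1','wrist',.066,.1); rects('jig','wrist',.012,.1)
E
python3 -m creep '-0.0182 0.0506 0 -2.6 0.087; -0.0182 0.0506 0 -2.6 0.087; -0.0182 0.0506 0 -2.6 0.087; -0.0182 0.0506 0 -2.6 0.087; -0.0182 0.0506 -0.01 -2.6 0.087; -0.0182 0.0506 -0.01 -2.6 0.087; -0.0182 0.0506 -0.01 -2.6 0.087; -0.0182 0.0506 -0.01 -2.6 0.087'
python3 -m creep '0 0 0 0 0.087; 0 0 0 0 0.087'
python3 - <<'E'
from h import *
st(); snap('wrist','w14.png'); rects('plate1','wrist',.012,.1)
E
```

```text
time_s: 24.08
tool_pos: [0.6218, -0.0051, 0.1958]
tool_rot: [-179.8, -0.5, -22.1]
force: [0.2, 0.4, 0.1]
grip_width: 0.0859
grasp_force: 0.0
t 24.075 tcp [ 0.6218 -0.0051  0.1958] [-179.8   -0.5  -22.1] F [0.2 0.4 0.1] w 0.08592766912969871 g 0.0
plate1 wrist p0.82 c(616.1,-4.0) 63.4x62.9 longaxis -22.0 mod90 -22.0 [328. 195.]
plate1 wrist p0.57 c(654.5,2.5) 4.9x1.0 longaxis 67.9 mod90 -22.1 [302. 162.]
jig wrist p0.73 c(613.2,-2.0) 138.8x138.2 longaxis -22.1 mod90 -22.1 [325. 158.]
time_s: 25.22
tool_pos: [0.515, 0.2665, 0.1505]
tool_rot: [177.2, 1.5, -36.1]
force: [0.5, -0.0, -0.9]
grip_width: 0.0872
grasp_force: 0.0
time_s: 25.48
tool_pos: [0.5159, 0.2665, 0.1521]
tool_rot: [177.4, 1.4, -36.0]
force: [0.5, -1.1, 0.4]
grip_width: 0.0867
grasp_force: 0.0
t 25.475 tcp [0.5159 0.2665 0.1521] [177.4   1.4 -36. ] F [ 0.5 -1.1  0.4] w 0.08674767068315797 g 0.0
plate1 wrist p0.61 c(456.0,407.7) 49.7x30.7 longaxis 47.9 mod90 -42.1 [256. 297.]
```

```bash
python3 - <<'E'
from h import *
print(np.round(get_obs()['qpos'],1))
E
python3 -m creep '0 0 0 8 0.087; 0 0 0 8 0.087; 0 0 0 8 0.087; 0 0 0 8 0.087; 0 0 0 0 0.087'
python3 - <<'E'
from h import *
print(np.round(get_obs()['qpos'],1))
E
```

```text
[ -36.5   14.7    8.1   96.2   -2.3   72.2 -154. ]
time_s: 26.2
tool_pos: [0.5174, 0.265, 0.1534]
tool_rot: [177.5, 1.4, -4.4]
force: [-0.1, -0.4, -0.9]
grip_width: 0.0874
grasp_force: 0.0
[ -34.3   14.4    4.4   96.4    0.2   71.8 -124.4]
```

```bash

python3 -m creep '0 0 0 10.7 0.087; 0 0 0 10.7 0.087; 0 0 0 10.7 0.087; 0 0 0 10.7 0.087; 0 0 0 10.7 0.087; 0 0 0 10.7 0.087; 0 0 0 10.7 0.087'
python3 -m creep '0 0 0 10.7 0.087; 0 0 0 10.7 0.087; 0 0 0 10.7 0.087; 0 0 0 10.7 0.087; 0 0 0 10.7 0.087; 0 0 0 10.7 0.087; 0 0 0 10.7 0.087'
python3 -m creep '-0.04 -0.02 0 0 0.087; -0.04 -0.02 0 0 0.087; -0.027 -0.014 0 0 0.087; 0 0 0 0 0.087'
python3 -m creep '-0.009 -0.0045 0 0 0.087; 0 0 0 0 0.087'
python3 -m creep '-0.009 -0.0045 0 0 0.087; 0 0 0 0 0.087'
python3 -c "
from h import *
print(np.round(get_obs()['qpos'],1))"
```

```text
time_s: 27.08
tool_pos: [0.517, 0.2658, 0.1533]
tool_rot: [177.5, 1.4, 70.9]
force: [0.4, -0.4, 0.2]
grip_width: 0.087
grasp_force: 0.0
time_s: 27.95
tool_pos: [0.517, 0.2657, 0.1533]
tool_rot: [177.4, 1.4, 145.8]
force: [-0.2, 0.6, 0.2]
grip_width: 0.0871
grasp_force: 0.0
time_s: 28.45
tool_pos: [0.4086, 0.2112, 0.1533]
tool_rot: [177.5, 1.4, 145.5]
force: [0.7, 0.2, 0.2]
grip_width: 0.0869
grasp_force: 0.0
time_s: 28.7
tool_pos: [0.4005, 0.2083, 0.1531]
tool_rot: [177.5, 1.4, 145.7]
force: [0.4, 0.8, 0.6]
grip_width: 0.0869
grasp_force: 0.0
time_s: 28.95
tool_pos: [0.3908, 0.204, 0.1528]
tool_rot: [177.5, 1.4, 145.8]
force: [0.2, -0.4, -0.5]
grip_width: 0.0872
grasp_force: 0.0
[-19.7  -6.3 -10.7 118.4  -1.1  65.   25.8]
```

Still within reach; I'll keep pushing inward in small steps to level the tool.

```bash

for i in 1; do
python3 -m creep '-0.018 -0.009 0 0 0.087; 0 0 0 0 0.087'
python3 -m creep '-0.009 -0.0045 0 0 0.087; 0 0 0 0 0.087'
python3 -m creep '-0.009 -0.0045 0 0 0.087; 0 0 0 0 0.087'
python3 -m creep '-0.009 -0.0045 0 0 0.087; 0 0 0 0 0.087'
done | grep tool
python3 -c "
from h import *
print(np.round(get_obs()['qpos'],1))"
```

```text
tool_pos: [0.3728, 0.195, 0.1529]
tool_rot: [177.5, 1.4, 145.8]
tool_pos: [0.364, 0.1906, 0.153]
tool_rot: [177.5, 1.4, 145.8]
tool_pos: [0.3547, 0.1859, 0.1529]
tool_rot: [177.5, 1.4, 145.8]
tool_pos: [0.3457, 0.1814, 0.1529]
tool_rot: [177.5, 1.4, 145.7]
[-19.7 -13.1 -10.6 124.   -2.4  66.1  26.6]
```

```bash

(python3 -m creep '-0.018 -0.009 0 0 0.087; 0 0 0 0 0.087'
python3 -m creep '-0.009 -0.0045 0 0 0.087; 0 0 0 0 0.087'
python3 -m creep '-0.009 -0.0045 0 0 0.087; 0 0 0 0 0.087'
python3 -m creep '-0.009 -0.0045 0 0 0.087; 0 0 0 0 0.087') | grep tool
python3 -c "
from h import *
print(np.round(get_obs()['qpos'],1))"
```

```text
tool_pos: [0.3278, 0.1724, 0.153]
tool_rot: [177.5, 1.4, 145.7]
tool_pos: [0.3195, 0.1683, 0.1527]
tool_rot: [177.5, 1.4, 145.8]
tool_pos: [0.3165, 0.1671, 0.1501]
tool_rot: [177.8, 1.2, 145.8]
tool_pos: [0.3133, 0.1656, 0.1474]
tool_rot: [178.2, 1.0, 145.8]
[-21.5 -17.2  -9.2 127.7  -2.8  67.3  26.5]
```

It is levelling as predicted, so I'll carry on.

```bash

(python3 -m creep '-0.009 -0.0045 0 0 0.087; -0.009 -0.0045 0 0 0.087; -0.009 -0.0045 0 0 0.087; 0 0 0 0 0.087'
python3 -m creep '-0.009 -0.0045 0 0 0.087; 0 0 0 0 0.087') | grep tool
```

```text
tool_pos: [0.304, 0.1615, 0.1395]
tool_rot: [179.2, 0.5, 145.8]
tool_pos: [0.3008, 0.1601, 0.1369]
tool_rot: [179.5, 0.3, 145.8]
```

```bash

(python3 -m creep '-0.009 -0.0045 0 0 0.087; -0.003 -0.0015 0 0 0.087; 0.0175 0.024 0.007 -9.9 0.087; 0.0175 0.024 0.007 -9.9 0.087; 0.0175 0.024 0.003 -9.9 0.087; 0.0175 0.024 0 -9.9 0.087; 0.0175 0.024 0 -9.9 0.087; 0.0175 0.024 0 -9.9 0.087'
python3 -m creep '0.0175 0.024 0 -9.9 0.087; 0.0175 0.024 0 -9.9 0.087; 0.0175 0.024 0 -9.9 0.087; 0.0175 0.024 0 -9.9 0.087; 0 0 0 0 0.087; 0 0 0 0 0.087') | grep -E 'tool|time'
python3 - <<'E'
from h import *
print(np.round(get_obs()['qpos'],1)); snap('wrist','w15.png'); rects('plate1','wrist',.012,.1)
snap('top','t15.png'); rects('plate1','top',.012,.1)
E
```

```text
time_s: 32.7
tool_pos: [0.4024, 0.3031, 0.1503]
tool_rot: [179.9, 0.1, 86.0]
time_s: 33.45
tool_pos: [0.4714, 0.3978, 0.15]
tool_rot: [179.9, 0.2, 46.9]
[-28.5  17.9 -17.2  92.8   5.7  70.2 -90. ]
plate1 wrist p0.58 c(473.2,404.1) 64.6x63.8 longaxis 46.9 mod90 -43.1 [320. 183.]
plate1 top p0.75 c(627.6,-3.9) 65.8x65.6 longaxis -22.8 mod90 -22.8 [336. 174.]
plate1 top p0.65 c(482.6,383.2) 48.2x26.5 longaxis 44.7 mod90 44.7 [214. 217.]
```

```bash

python3 -m creep '0.002 0.005 -0.05 0 0.087; 0 0 -0.05 0 0.087; 0 0 -0.035 0 0.087; 0 0 -0.01 0 0.087; 0 0 0 0 0.087; 0 0 0 0 0.05; 0 0 0 0 0.05; 0 0 0 0 0.05' 15
python3 -m creep '0 0 0 0 0.05;0 0 0 0 0.05;0 0 0.03 0 0.05;0 0 0.05 0 0.05;0 0 0.05 0 0.05; 0 0 0.02 0 0.05; 0 0 0 0 0.05'
```

```text
time_s: 34.65
tool_pos: [0.4743, 0.4038, 0.0065]
tool_rot: [179.9, 0.0, 46.8]
force: [-0.7, 1.3, 0.5]
grip_width: 0.0646
grasp_force: 0.4
time_s: 35.52
tool_pos: [0.4743, 0.4038, 0.1562]
tool_rot: [179.9, -0.0, 46.8]
force: [0.6, -0.0, -1.1]
grip_width: 0.0639
grasp_force: 15.0
```

```bash

python3 -m creep '0.018 -0.0509 0 2.65 0.05; 0.018 -0.0509 0 2.65 0.05; 0.018 -0.0509 0 2.65 0.05; 0.018 -0.0509 0 2.65 0.05; 0.018 -0.0509 0 2.65 0.05; 0.018 -0.0509 0 2.65 0.05; 0.018 -0.0509 0 2.65 0.05; 0.018 -0.0509 0 2.65 0.05'
python3 -m creep '0 0 -0.02 0 0.05; 0 0 -0.02 0 0.05; 0 0 0 0 0.05;0 0 0 0 0.05'
python3 - <<'E'
from h import *
st(); z=get_obs()['tool_pos'][2]; snap('wrist','w16.png'); relcheck('w16.png',z+.006,68)
im=cv2.imread('pics/w16.png')[80:260,220:430]; cv2.imwrite('pics/w16c.png',cv2.resize(im,None,fx=3.2,fy=3.2,interpolation=2))
E
```

```text
time_s: 36.52
tool_pos: [0.6165, -0.0057, 0.1522]
tool_rot: [-179.8, 0.2, 68.1]
force: [1.0, 0.8, 0.1]
grip_width: 0.0637
grasp_force: 15.0
time_s: 37.02
tool_pos: [0.6176, -0.0022, 0.1152]
tool_rot: [180.0, 0.1, 68.1]
force: [0.4, 0.4, 0.4]
grip_width: 0.0635
grasp_force: 15.0
t 37.025 tcp [ 0.6176 -0.0022  0.1152] [1.80e+02 1.00e-01 6.81e+01] F [0.4 0.4 0.4] w 0.06351600398858179 g 14.99474510550499
base centre y 1.25 wid 139.1 x 0.5
held centre y 0.0 wid 63.6 x -0.8999999999999986
```

View pics/w16c.png

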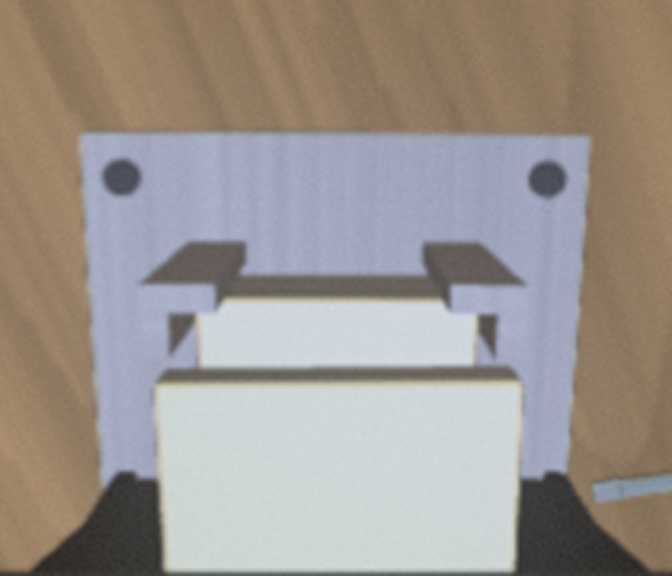

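The third plate is held above the posts: posts at crop row 284, columns 140–526, plate front edge at crop row 382, columns 156–521. I'll compute the offset from the posts and the stack.

```bash

python3 - <<'E'
from h import *
T=get_obs()['tool_pos'][:2]; z=.1152
for n,a,b,r,h in (('post',140,526,284,.082),('base',80,589,134,.012),('stack',198,475,350,.066),('held',156,521,382,z+.0055)):
    p,q=tf((a,r),h,T,68),tf((b,r),h,T,68); print(n,p,q,(p[1]+q[1])/2)
print('stack front',tf((340,296),.066,T,68))
E
```

```text
post [41.  41.4] [ 41.2 -38.9] 1.25
base [70.  70.4] [ 70.4 -67.9] 1.25
stack [23.  32.2] [ 23.1 -31.2] 0.5000000000000018
held [30.8 31.4] [ 31.  -31.2] 0.09999999999999964
stack front [35.6 -0.2]
```

```bash

python3 - <<'E'
from h import *
from scipy.spatial.transform import Rotation as Ro
def H(p,r):
    M=np.eye(4);M[:3,:3]=Ro.from_euler('xyz',r,degrees=True).as_matrix();M[:3,3]=p;return M
o=get_obs(); C=cams.calibration('wrist'); ct=np.array(C['extrinsics'])@H(o['tool_pos'],o['tool_rot']) # tool->cam
def an(name,p,r,z):
    cal=dict(C); cal['extrinsics']=ct@np.linalg.inv(H(p,r))
    im=cv2.imread('pics/'+name).astype(np.float32); R=cv2.GaussianBlur(im[:,:,2],(3,3),0); b=cv2.GaussianBlur(im[:,:,0]-im[:,:,2],(3,3),0)
    a=np.radians(r[2]); X=np.array([np.cos(a),np.sin(a)]);Y=np.array([-X[1],X[0]])
    def f(u,v,zz):
        q=at('wrist',(u,v),zz,cal)[:2]-np.array(p[:2]); return np.array([q@X,q@Y])*1000
    cu,cv=np.round(proj('wrist',[p[0],p[1],z],cal)).astype(int); print(name,cu,cv)
    m=(R[cv-60:cv+60,cu-60:cu+60]>195).astype(np.uint8)
    c=max(cv2.findContours(m,0,1)[0],key=cv2.contourArea)[:,0]+[cu-60,cv-60]
    for zz in (z-.012,z):
        w=np.array([f(*q,zz) for q in c]); lo,hi=np.percentile(w,3,0),np.percentile(w,97,0); print('white z%.3f'%zz,np.round((lo+hi)/2,1),np.round(hi-lo,1))
    m=(b[cv-90:cv+75,cu-85:cu+85]>5).astype(np.uint8); c=max(cv2.findContours(m,0,1)[0],key=cv2.contourArea)[:,0]+[cu-85,cv-90]
    w=np.array([f(*q,.012) for q in c]); lo,hi=np.percentile(w,3,0),np.percentile(w,97,0); print('base',np.round((lo+hi)/2,1),np.round(hi-lo,1))
an('w5.png',[.6211,-.0033,.229],[-179.8,-.6,-22],.042)
an('w10.png',[.6205,-.0019,.1814],[-179.8,-.5,-22],.054)
an('w13.png',[.6218,-.0051,.1958],[-179.8,-.5,-22.1],.066)
E
```

```text
w5.png 326 182
white z0.030 [-6.7 -2.1] [63.7 64.8]
white z0.042 [-4.1 -2. ] [61.5 62.7]
base [-3.7 -1.5] [137.4 137.1]
w10.png 326 194
white z0.042 [-5.3 -1.8] [64.  64.4]
white z0.054 [-2.2 -1.8] [61.4 61.9]
base [-3.4 -2.4] [138.7 137.1]
w13.png 326 194
white z0.054 [-7.6 -1.3] [63.6 65.6]
white z0.066 [-4.4 -1.3] [61.1 63.1]
base [-5.8  0.1] [138.2 137.2]
```

```bash

python3 -m creep '-0.0004 0.002 -0.010 0 0.05; 0 0 -0.015 0 0.05; 0 0 -0.010 0 0.05;0 0 -0.003 0 0.05; 0 0 0 0 0.05'
python3 -m creep '0 0 -0.002 0 0.05; 0 0 0 0 0.05'
python3 -m creep '0 0 -0.002 0 0.05; 0 0 0 0 0.05'
python3 -c "
from h import *
st()"
```

```text
time_s: 37.7
tool_pos: [0.6173, -0.002, 0.0772]
tool_rot: [179.9, 0.1, 68.0]
force: [-0.4, 0.2, -0.1]
grip_width: 0.0636
grasp_force: 15.0
time_s: 37.95
tool_pos: [0.6176, -0.0019, 0.0757]
tool_rot: [179.9, 0.1, 68.0]
force: [-0.0, 0.5, -0.9]
grip_width: 0.0638
grasp_force: 15.0
time_s: 38.2
tool_pos: [0.6173, -0.0018, 0.0734]
tool_rot: [179.9, 0.1, 68.0]
force: [0.0, -0.4, -0.7]
grip_width: 0.0637
grasp_force: 15.0
t 38.2 tcp [ 0.6173 -0.0018  0.0734] [1.799e+02 1.000e-01 6.800e+01] F [ 0.  -0.4 -0.7] w 0.06373604642424556 g 14.99479427933693
```

```bash

(python3 -m creep '0 0 -0.001 0 0.05; 0 0 0 0 0.05'
python3 -m creep '0 0 -0.001 0 0.05; 0 0 0 0 0.05'
python3 -m creep '0 0 -0.001 0 0.05; 0 0 0 0 0.05')|grep -E 'pos|force'
```

```text
tool_pos: [0.6174, -0.0018, 0.0725]
force: [-0.2, 0.3, -0.6]
grasp_force: 15.0
tool_pos: [0.6175, -0.0018, 0.0724]
force: [-2.2, 0.2, 5.1]
grasp_force: 15.0
tool_pos: [0.6175, -0.0018, 0.0724]
force: [-4.7, -0.3, 10.6]
grasp_force: 15.0
```

Contact came exactly at the expected height. I'll release and look.

```bash

python3 -m creep '0 0 0.002 0 0.05; 0 0 0 0 0.075; 0 0 0 0 0.075; 0 0 0.03 0 0.075; 0 0 0.05 0 0.08; 0 0 0.05 0 0.087;0 0 0 0 0.087; 0 0 0 0 0.087'
python3 - <<'E'
from h import *
st(); snap('wrist','w17.png'); rects('plate1','wrist',.078,.1); rects('jig','wrist',.012,.1); snap('scene','s17.png')
a=cv2.imread('pics/w17.png')[90:270,220:430]; b=cv2.imread('pics/s17.png')[200:275,300:390]
a=cv2.resize(a,(420,360),interpolation=2); b=cv2.resize(b,(360,300),interpolation=2); c=np.zeros((360,780,3),np.uint8); c[:,:420]=a; c[:300,420:]=b; cv2.imwrite('pics/c17.png',c)
E
```

```text
time_s: 39.95
tool_pos: [0.617, -0.0019, 0.2018]
tool_rot: [180.0, 0.1, 68.0]
force: [-0.1, 0.0, -0.2]
grip_width: 0.0866
grasp_force: 0.0
t 39.95 tcp [ 0.617  -0.0019  0.2018] [1.8e+02 1.0e-01 6.8e+01] F [-0.1  0.  -0.2] w 0.08658641408478529 g 0.0
plate1 wrist p0.90 c(617.2,-0.6) 66.3x64.3 longaxis 68.1 mod90 -21.9 [325. 192.]
plate1 wrist p0.67 c(628.6,31.5) 48.9x5.8 longaxis -21.9 mod90 -21.9 [324. 160.]
jig wrist p0.91 c(615.1,-0.1) 141.7x139.5 longaxis -22.0 mod90 -22.0 [323. 152.]
```

View pics/c17.png

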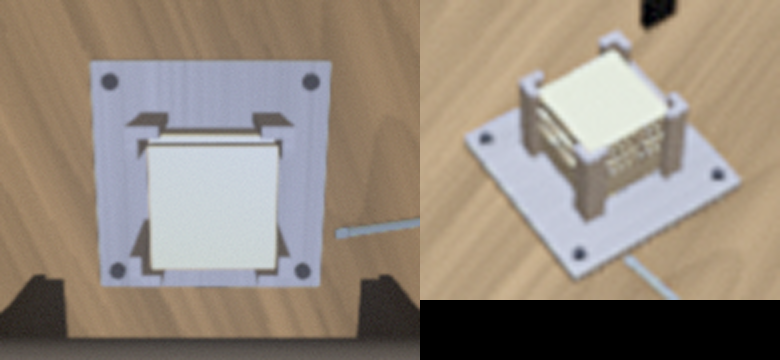

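The wrist crop shows the top plate between the posts, with the plate below it peeking out about 3 mm at the far side (crop row 136). The scene crop shows a level stack. I'll square the stack with a gentle squeeze through the gaps.

```bash

(python3 -m creep '0.0005 -0.0005 0 -10 0.087; 0 0 0 -10 0.087; 0 0 0 -10 0.087; 0 0 0 -10 0.087; 0 0 0 -10 0.087; 0 0 0 -10 0.087; 0 0 0 -10 0.087; 0 0 0 -10 0.087'
python3 -m creep '0 0 0 -10 0.087; 0 0 0 0 0.087; 0 0 -0.05 0 0.087; 0 0 -0.05 0 0.087; 0 0 -0.04 0 0.087; 0 0 -0.016 0 0.087; 0 0 0 0 0.087; 0 0 0 0 0.066' 8
python3 -m creep '0 0 0 0 0.066; 0 0 0 0 0.062; 0 0 0 0 0.062; 0 0 0 0 0.062'
python3 -m creep '0 0 0 0 0.08; 0 0 0 0 0.087; 0 0 0 0 0.087;0 0 0.05 0 0.087;0 0 0.05 0 0.087;0 0 0.055 0 0.087; 0 0 0 0 0.087;0 0 0 0 0.087' ) | grep -vE time
python3 - <<'E'
from h import *
st(); snap('wrist','w18.png'); rects('plate1','wrist',.078,.1); rects('jig','wrist',.012,.1)
E
```

```text
tool_pos: [0.6174, -0.0023, 0.2013]
tool_rot: [179.9, 0.2, -12.3]
force: [0.5, -0.5, 0.4]
grip_width: 0.0867
grasp_force: 0.0
tool_pos: [0.6195, -0.0023, 0.0485]
tool_rot: [180.0, -0.1, -22.0]
force: [0.5, -0.2, 0.7]
grip_width: 0.0827
grasp_force: 0.0
tool_pos: [0.6186, -0.0026, 0.0476]
tool_rot: [179.9, 0.0, -22.0]
force: [-1.2, -1.0, 5.6]
grip_width: 0.064
grasp_force: 8.0
tool_pos: [0.6175, -0.0023, 0.201]
tool_rot: [179.9, 0.1, -22.0]
force: [0.0, -0.7, -0.5]
grip_width: 0.0869
grasp_force: 0.0
t 43.65 tcp [ 0.6175 -0.0023  0.201 ] [ 1.799e+02  1.000e-01 -2.200e+01] F [ 0.  -0.7 -0.5] w 0.08687668224788729 g 0.0
plate1 wrist p0.71 c(618.7,-1.0) 63.9x63.9 longaxis 68.1 mod90 -21.9 [324. 192.]
jig wrist p0.72 c(615.8,-1.8) 140.7x140.0 longaxis -22.0 mod90 -22.0 [328. 153.]
```

```bash

python3 -m creep '-0.049 0.032 -0.01 0 0.087; -0.049 0.032 -0.01 0 0.087; -0.049 0.032 -0.015 0 0.087; -0.049 0.032 -0.015 0 0.087; 0 0 0 0 0.087; 0 0 0 0 0.087' | grep tool
python3 - <<'E'
from h import *
st(); snap('wrist','w19.png'); rects('disc','wrist',.012,.1); snap('top','t19.png'); rects('disc','top',.012,.1); print([(d['p'],at('wrist',d['xy'],0)) for d in finder.tip_of('disc','wrist')])
E
```

```text
tool_pos: [0.4222, 0.1252, 0.1512]
tool_rot: [179.9, 0.1, -22.0]
t 44.55 tcp [0.4222 0.1252 0.1512] [ 1.799e+02  1.000e-01 -2.200e+01] F [0.3 0.4 0.1] w 0.08712438902539753 g 0.0
disc wrist p0.94 c(424.4,130.9) 64.0x63.3 longaxis -65.2 mod90 24.8 [321. 186.]
[(0.69, array([4.25285385e-01, 1.31155847e-01, 5.55111512e-17]))]
```

```bash

python3 -m creep '0.0018 0.0044 -0.05 0 0.087; 0 0 -0.05 0 0.087; 0 0 -0.035 0 0.087; 0 0 -0.01 0 0.087; 0 0 0 0 0.087; 0 0 0 0 0.05; 0 0 0 0 0.05; 0 0 0 0 0.05' 15
python3 -m creep '0 0 0 0 0.05;0 0 0 0 0.05;0 0 0.03 0 0.05;0 0 0.05 0 0.05;0 0 0.05 0 0.05; 0 0 0.02 0 0.05; 0 0 0 0 0.05'
```

```text
time_s: 45.8
tool_pos: [0.4244, 0.1303, 0.0073]
tool_rot: [180.0, 0.0, -22.0]
force: [-0.0, 0.1, 0.2]
grip_width: 0.0646
grasp_force: 0.2
time_s: 46.68
tool_pos: [0.4247, 0.1305, 0.1578]
tool_rot: [-180.0, -0.0, -22.0]
force: [0.2, -1.3, -2.1]
grip_width: 0.0629
grasp_force: 15.0
```

```bash

python3 -m creep '0.0483 -0.0332 0 0 0.05; 0.0483 -0.0332 0 0 0.05; 0.0483 -0.0332 0 0 0.05; 0.0483 -0.0332 -0.01 0 0.05;0 0 -0.025 0 0.05; 0 0 0 0 0.05; 0 0 0 0 0.05; 0 0 0 0 0.05' | grep tool
python3 - <<'E'
from h import *
st(); z=get_obs()['tool_pos'][2]; snap('wrist','w20.png'); relcheck('w20.png',z+.0055)
im=cv2.imread('pics/w20.png')[80:260,220:430]; cv2.imwrite('pics/w20c.png',cv2.resize(im,None,fx=3.2,fy=3.2,interpolation=2))
E
```

```text
tool_pos: [0.6171, -0.0019, 0.1226]
tool_rot: [180.0, 0.0, -21.9]
t 47.675 tcp [ 0.6171 -0.0019  0.1226] [180.    0.  -21.9] F [ 0.5  0.3 -0.3] w 0.06305331510359297 g 14.999836385250092
base centre y 0.30000000000000426 wid 138.8 x -1.0499999999999972
held centre y 1.4499999999999993 wid 61.1 x -2.8000000000000007
```

View pics/w20c.png

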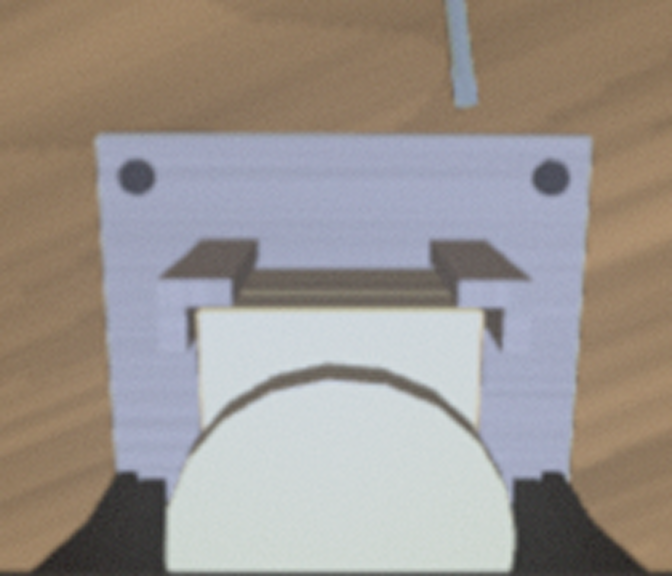

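The crop shows the disc held over the stack: disc front at crop row 380, top plate's front edge at crop row 309, columns 196–484.

```bash

python3 - <<'E'
from h import *
T=get_obs()['tool_pos'][:2]
print('plate3',tf((340,309),.078,T,-22),tf((198,340),.078,T,-22),tf((483,340),.078,T,-22))
print('posts',tf((162,280),.082,T,-22),tf((530,280),.082,T,-22))
print('disc',tf((340,380),.1276,T,-22),tf((165,555),.1276,T,-22),tf((517,555),.1276,T,-22))
E
```

```text
plate3 [32.1  1.4] [25.1 33. ] [ 25.2 -30.5]
posts [39.2 39.6] [ 39.4 -39.5]
disc [29.7  1.5] [-3.2 33. ] [ -3.1 -30.7]
```

```bash

(python3 -m creep '0.0016 -0.0011 -0.015 0 0.05; 0 0 -0.015 0 0.05; 0 0 -0.003 0 0.05; 0 0 0 0 0.05'
python3 -m creep '0 0 -0.002 0 0.05; 0 0 0 0 0.05'
python3 -m creep '0 0 -0.001 0 0.05; 0 0 0 0 0.05'
python3 -m creep '0 0 -0.001 0 0.05; 0 0 0 0 0.05')|grep -E 'pos|force'
```

```text
tool_pos: [0.6181, -0.0038, 0.0878]
force: [0.0, -0.6, -0.0]
grasp_force: 15.0
tool_pos: [0.6187, -0.0038, 0.0867]
force: [-0.1, -0.6, -0.3]
grasp_force: 15.0
tool_pos: [0.6185, -0.0038, 0.0855]
force: [0.1, -1.1, -1.2]
grasp_force: 15.0
tool_pos: [0.6187, -0.0039, 0.0853]
force: [-0.9, -0.4, 4.9]
grasp_force: 15.0
```

```bash

(python3 -m creep '0 0 0.0005 0 0.075; 0 0 0 0 0.075; 0 0 0 0 0.08; 0 0 0.05 0 0.087; 0 0 0.06 0 0.087; 0 0 0.03 0 0.087; 0 0 0 0 0.087;0 0 0 0 0.087') | grep -E 'pos'
python3 - <<'E'
from h import *
snap('wrist','w21.png'); rects('disc','wrist',.090,.1); rects('jig','wrist',.012,.1)
E
python3 -m creep '-0.001 -0.059 0 -0.6 0.087; -0.001 -0.059 0 -0.6 0.087;-0.001 -0.059 0 -0.6 0.087;-0.001 -0.059 0 -0.6 0.087;-0.001 -0.059 0 -0.6 0.087; 0 0 0 0 0.087; 0 0 0 0 0.087' | grep tool
python3 - <<'E'
from h import *
st(); snap('wrist','w22.png'); rects('lamp','wrist',.069,.1);rects('mat','wrist',.004,.1)
for n,z in (('lamp',.004),('lens',.004),('mat_top',.004)):
  for d in finder.tip_of(n,'wrist'): print(n,d['p'],at('wrist',d['xy'],z)[:2])
snap('top','t22.png'); rects('mat','top',.004,.5)
E
```

```text
tool_pos: [0.6178, -0.0038, 0.2236]
jig wrist p0.61 c(617.3,-1.1) 140.6x139.8 longaxis 68.0 mod90 -22.0 [328. 149.]
tool_pos: [0.6132, -0.2983, 0.2236]
tool_rot: [180.0, 0.2, -25.0]
t 51.0 tcp [ 0.6132 -0.2983  0.2236] [180.    0.2 -25. ] F [ 0.6  0.5 -0.1] w 0.08665648278524482 g 0.0
lamp wrist p0.78 c(607.1,-296.5) 166.0x38.6 longaxis -23.2 mod90 -23.2 [328. 184.]
lamp wrist p0.19 c(654.4,-64.2) 122.8x59.2 longaxis 68.1 mod90 -21.9 [138. 225.]
mat wrist p0.81 c(608.4,-290.0) 237.0x100.8 longaxis -19.4 mod90 -19.4 [316. 159.]
mat wrist p0.20 c(652.3,-11.8) 151.6x69.0 longaxis 65.3 mod90 -24.7 [139. 222.]
lamp 0.74 [ 0.59885256 -0.28891062]
mat_top 0.78 [ 0.60894865 -0.28644947]
mat top p0.69 c(582.7,-288.4) 203.2x107.5 longaxis -20.1 mod90 -20.1 [422. 184.]
```

View pics/w22.png

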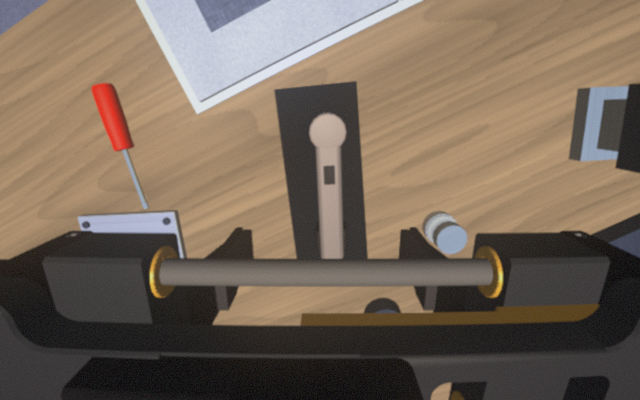

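The wrist view shows the lamp head at (328,132), with the bar running down to (332,255). The mat corners are (276,90), (356,83), (299,258) and (367,262).

```bash

python3 - <<'E'
from h import *
C=cams.calibration('wrist'); T=get_obs()['tool_pos'][:2]
im=cv2.imread('pics/w22.png').astype(np.float32); R=cv2.GaussianBlur(im[:,:,2],(3,3),0)
f=lambda u,v,z:tf((u,v),z,T,-25,1,(0,0))
ps=[]
for v in list(range(190,222,4))+list(range(235,256,4)):
    d=np.gradient(R[v]); l=300+np.argmax(d[300:330]); r=335+np.argmin(d[335:355]); a,b=f(l,v,.069),f(r,v,.069); ps.append([a[0],(a[1]+b[1])/2,a[1]-b[1]])
ps=np.array(ps); k=np.polyfit(ps[:,0],ps[:,1],1); print('bar width',np.median(ps[:,2]),'slope deg',np.degrees(np.arctan(k[0])),'y at x=0',k[1])
m=(R[105:156,300:360]>110).astype(np.uint8); ys,xs=np.nonzero(m); print('head px',xs.min()+300,xs.max()+300,ys.min()+105)
for z in (.069,.075,.08): print('head',z,f((xs.min()+xs.max())/2+300,ys.min()+105+19.2,z), f(xs.min()+300,132,z)[1]-f(xs.max()+300,132,z)[1])
for n,p in (('mat TL',(276,90)),('TR',(356,83)),('BL',(299,258)),('BR',(367,262))): print(n,f(*p,.004))
E
```

```text
bar width 26.15 slope deg 2.4859063045910736 y at x=0 -2.5681314446707044
head px 309 359 105
head 0.069 [64.7 -7.3] 52.400000000000006
head 0.075 [64.8 -7.1] 51.3
head 0.08 [65. -7.] 50.5
mat TL [103.6  61.9]
TR [111.8 -35.5]
BL [-121.4   38.6]
BR [-127.6  -58.1]
```

```bash

python3 - <<'E'
from h import *
T=get_obs()['tool_pos'][:2]
f=lambda u,v,z:tf((u,v),z,T,-25,1,(0,0))
for z in (.069,.08): print(f(328,132,z),f(309,132,z),f(347,132,z),f(328,113,z),f(328,151,z))
p=f(332.3,250,.069); print(p)
E
```

```text
[56.7 -1.1] [56.7 18.8] [ 56.8 -21. ] [75.9 -1. ] [36.9 -1.2]
[57.3 -1. ] [57.3 18.2] [ 57.3 -20.2] [75.8 -0.9] [38.2 -1.1]
[-77.9  -6.7]
```

```bash

python3 - <<'E'
from h import *
T=get_obs()['tool_pos'][:2]
f=lambda u,v,z:tf((u,v),z,T,-25,1,(0,0))
im=cv2.imread('pics/w22.png').astype(np.float32); R=cv2.GaussianBlur(im[:,:,2],(3,3),0)
L=[];Rt=[]
for v in range(105,225,5):
    d=np.gradient(R[v]); L.append(f(260+np.argmin(d[260:306]),v,.004)); Rt.append(f(350+np.argmax(d[350:378]),v,.004))
L,Rt=np.array(L),np.array(Rt)
for e in (L,Rt):
    k=np.polyfit(e[:,0],e[:,1],1); r=e[:,1]-np.polyval(k,e[:,0]); g=abs(r)<3; k=np.polyfit(e[g,0],e[g,1],1); print('slope',np.degrees(np.arctan(k[0])),'y at -8',np.polyval(k,-8),g.sum())
F=[f(u,70+np.argmin(np.gradient(R[:,u])[70:105]),.004) for u in range(285,350,6)]
print('top edge',np.round(F,1).tolist())
E
```

```text
slope 5.59575598275685 y at -8 53.234590771885706 24
slope 5.469975602425568 y at -8 -46.856005432606366 24
top edge [[105.9, 50.8], [107.0, 43.5], [107.0, 36.2], [108.2, 28.9], [108.2, 21.6], [109.4, 14.3], [110.5, 7.0], [110.5, -0.3], [111.7, -7.6], [111.7, -14.8], [112.9, -22.1]]
```

```bash

python3 -m creep '-0.0036 -0.0041 -0.05 2.4 0.087; 0 0 -0.06 0 0.087; 0 0 -0.05 0 0.087; 0 0 -0.027 0 0.087; 0 0 0 0 0.087; 0 0 0 0 0.02; 0 0 0 0 0.02; 0 0 0 0 0.02' 30
python3 -m creep '0 0 0 0 0.02;0 0 0 0 0.02;0 0 0 0 0.02;0 0 0 0 0.02'
```

```text
time_s: 52.4
tool_pos: [0.6108, -0.3033, 0.0396]
tool_rot: [179.9, -0.0, -22.6]
force: [-0.8, -0.2, -0.3]
grip_width: 0.0647
grasp_force: 0.0
time_s: 52.9
tool_pos: [0.6101, -0.3026, 0.038]
tool_rot: [179.9, 0.1, -22.6]
force: [0.4, 1.1, 0.4]
grip_width: 0.0277
grasp_force: 29.9
```

```bash

python3 -m creep '0 0 0.02 0 0.02; 0 0 0.04 0 0.02; 0 0 0.05 0 0.02; 0 0 0.05 0 0.02; 0 0 0 0 0.02' 30 | grep -E 'tool|force'
python3 -m creep '-0.006 0.0403 0 0 0.02; -0.006 0.0403 0 0 0.02; -0.006 0.0403 0 0 0.02; -0.006 0.0403 0 0 0.02; -0.006 0.0403 0 0 0.02; -0.006 0.0403 0 0 0.02; -0.006 0.0403 0 0 0.02; -0.006 0.0403 0 0 0.02'
python3 -m creep '0 0 0 0 0.02; 0 0 0 0 0.02'
python3 - <<'E'
from h import *
st(); snap('wrist','w23.png')
for n,z in (('lens',.166),('disc',.078)):
  for d in finder.tip_of(n,'wrist'): print('wrist',n,round(d['p'],2),at('wrist',d['xy'],z)[:2],d['xy'])
for c in ('scene','top'):
  snap(c,c+'23.png')
  for n,z in (('lens',.166),('disc',.078),('lamp',.166),('pocket',.012)):
    for d in finder.tip_of(n,c): print(c,n,round(d['p'],2),at(c,d['xy'],z)[:2])
E
```

```text
tool_pos: [0.6125, -0.3047, 0.2051]
tool_rot: [179.9, -0.5, -22.6]
force: [-0.4, -0.2, -2.7]
grasp_force: 29.9
time_s: 54.52
tool_pos: [0.5608, 0.0205, 0.1972]
tool_rot: [179.9, 0.2, -22.6]
force: [0.8, -0.0, -2.2]
grip_width: 0.0275
grasp_force: 29.9
time_s: 54.78
tool_pos: [0.5614, 0.0187, 0.1975]
tool_rot: [179.8, 0.1, -22.6]
force: [0.8, -1.4, -2.4]
grip_width: 0.0281
grasp_force: 29.9
t 54.775 tcp [0.5614 0.0187 0.1975] [ 1.798e+02  1.000e-01 -2.260e+01] F [ 0.8 -1.4 -2.4] w 0.028089771721888614 g 29.94101056130603
scene lens 0.72 [ 0.60411365 -0.00500612]
scene lens 0.61 [ 0.79343945 -0.16702498]
scene lens 0.55 [0.70868737 0.16744009]
scene lens 0.45 [0.54845404 0.01355645]
scene disc 0.79 [ 0.61063112 -0.01092601]
scene lamp 0.81 [0.54721618 0.01444993]
scene lamp 0.24 [0.71470266 0.16293536]
scene pocket 0.61 [ 0.61524418 -0.01189627]
scene pocket 0.34 [ 0.762757   -0.08810815]
top lamp 0.72 [0.55061689 0.02892452]
top pocket 0.53 [0.35462167 0.5148574 ]
```

```bash

python3 -m creep '0 0 0 0 0.02; 0 0 0 0 0.02; 0 0 0 0 0.02; 0 0 0 0 0.02; 0 0 0 0 0.02; 0 0 0 0 0.02; 0 0 0 0 0.02; 0 0 0 0 0.02' | grep -E tool
python3 - <<'E'
from h import *
snap('wrist','w24.png'); o=get_obs(); T=np.array(o['tool_pos']); C=cams.calibration('wrist'); a=np.radians(-22.6); X=np.array([np.cos(a),np.sin(a),0]);Y=np.array([-X[1],X[0],0]);zl=T[2]-.034
for n,lx,ly,lz in (('head top c',60,0,.065),('head top far',80.5,0,.065),('left',60,20.5,.065),('right',60,-20.5,.065)): print(n,np.round(proj('wrist',T*[1,1,0]+(lx*X+ly*Y)/1000+np.array([0,0,zl+lz]),C)))
for d in finder.masks_of('lamp','wrist'):
  ys,xs=np.nonzero(d['mask']); print(d['p'],xs.min(),xs.max(),ys.min(),ys.max())
for d in finder.masks_of('disc','wrist')+finder.masks_of('jig','wrist'):
  ys,xs=np.nonzero(d['mask']); print('d',d['p'],xs.min(),xs.max(),ys.min(),ys.max())
E
```

```text
tool_pos: [0.5619, 0.0195, 0.198]
tool_rot: [179.9, 0.1, -22.6]
head top c [329. 148.]
head top far [330.  99.]
left [282. 148.]
right [376. 148.]
0.89 281 370 107 312
d 0.74 293 356 96 118
d 0.56 261 387 64 188
d 0.31 0 132 36 117
```

```bash

python3 - <<'E'
from h import *
T=get_obs()['tool_pos'][:2]; f=lambda u,v,z:tf((u,v),z,T,-22.6,1,(0,0)); z=.198-.034+.065
print('disc far',f(325,96,.09),f(293,112,.09),f(356,112,.09),'head far',f(325,107,z),f(281,148,z),f(370,148,z),'jig far',f(325,64,.012))
E
```

```text
disc far [89.8  2. ] [76.4 29.9] [ 76.5 -25.1] head far [77.   1.9] [59.8 21.1] [ 59.9 -17.7] jig far [127.8   2. ]
```

Lens and disc centre agree within about 2 mm. I'll finish the hold, then carry the lamp back.

```bash

(python3 -m creep '0 0 0 0 0.02; 0 0 0 0 0.02; 0 0 0 0 0.02; 0 0 0 0 0.02; 0 0 0 0 0.02; 0 0 0 0 0.02; 0 0 0 0 0.02; 0 0 0 0 0.02'
python3 -m creep '0 0 0 0 0.02; 0 0 0 0 0.02; 0 0 0 0 0.02; 0 0 0 0 0.02; 0 0 0 0 0.02; 0 0 0 0 0.02; 0 0 0 0 0.02; 0 0 0 0 0.02'
python3 -m creep '0.0074 -0.0398 0 0.4 0.02; 0.0074 -0.0398 0 0.4 0.02; 0.0074 -0.0398 0 0.4 0.02; 0.0074 -0.0398 0 0.4 0.02; 0.0074 -0.0398 0 0.4 0.02; 0.0074 -0.0398 0 0.4 0.02; 0.0074 -0.0398 0 0.4 0.02; 0.0074 -0.0398 0 0.3 0.02'
python3 -m creep '0 0 0 0 0.02; 0 0 0 0 0.02; 0 0 0 0 0.02') | grep -E 'time|tool'
python3 - <<'E'
from h import *
snap('wrist','w25.png'); im=cv2.imread('pics/w25.png').astype(np.float32)
o=get_obs(); T=o['tool_pos'][:2]; f=lambda u,v,z:tf((u,v),z,T,-19.5,1,(0,0)); z=o['tool_pos'][2]-.034+.065
for d in finder.masks_of('mat','wrist')[:1]+finder.masks_of('lamp','wrist')[:1]:
  ys,xs=np.nonzero(d['mask']); print(d['p'],xs.min(),xs.max(),ys.min(),ys.max())
R=cv2.GaussianBlur(im[:,:,2],(3,3),0); L=[];Q=[]
for v in range(70,190,8):
    d=np.gradient(R[v]); l=225+np.argmin(d[225:280]); r=360+np.argmax(d[360:425]); L.append((l,*f(l,v,.004))); Q.append((r,*f(r,v,.004)))
print(np.array(L).round(1).tolist()); print(np.array(Q).round(1).tolist())
E
```

```text
time_s: 57.62
tool_pos: [0.5619, 0.0195, 0.198]
tool_rot: [179.9, 0.1, -22.6]
time_s: 58.62
tool_pos: [0.5619, 0.0195, 0.198]
tool_rot: [179.9, 0.1, -22.6]
time_s: 59.62
tool_pos: [0.6214, -0.3001, 0.1978]
tool_rot: [179.9, 0.1, -19.5]
time_s: 60.0
tool_pos: [0.6216, -0.297, 0.1979]
tool_rot: [180.0, 0.1, -19.4]
0.62 284 371 89 228
0.77 282 370 107 312
[[260.0, 123.1, 74.4], [273.0, 114.5, 60.1], [249.0, 106.1, 87.7], [228.0, 97.6, 112.4], [236.0, 88.8, 103.8], [235.0, 79.9, 105.5], [278.0, 70.7, 56.1], [249.0, 61.8, 90.4], [259.0, 52.5, 79.1], [244.0, 43.3, 97.4], [279.0, 33.8, 56.2], [261.0, 24.3, 78.2], [242.0, 14.6, 101.8], [227.0, 4.8, 120.9], [243.0, -5.2, 102.0]]
[[400.0, 123.7, -82.3], [374.0, 114.8, -53.4], [418.0, 106.9, -103.9], [371.0, 97.6, -50.7], [371.0, 88.8, -51.0], [371.0, 80.0, -51.4], [370.0, 71.0, -50.6], [370.0, 62.0, -50.9], [370.0, 52.8, -51.3], [370.0, 43.5, -51.7], [371.0, 34.1, -53.2], [370.0, 24.5, -52.4], [369.0, 14.9, -51.6], [368.0, 5.1, -50.8], [368.0, -4.9, -51.2]]
```

```bash

(python3 -m creep '0 -0.002 -0.05 0 0.02; 0 0 -0.05 0 0.02; 0 0 -0.04 0 0.02; 0 0 -0.015 0 0.02; 0 0 0 0 0.02'
python3 -m creep '0 0 -0.002 0 0.02; 0 0 0 0 0.02'
python3 -m creep '0 0 -0.001 0 0.02; 0 0 0 0 0.02'
python3 -m creep '0 0 -0.001 0 0.02; 0 0 0 0 0.02') | grep -E 'tool|^force'
```

```text
tool_pos: [0.621, -0.3005, 0.0427]
tool_rot: [179.9, 0.2, -19.5]
force: [-0.4, -0.2, -1.8]
tool_pos: [0.6223, -0.3014, 0.0429]
tool_rot: [179.9, -0.1, -19.5]
force: [-0.7, -1.0, -2.7]
tool_pos: [0.6213, -0.301, 0.0404]
tool_rot: [179.9, 0.1, -19.5]
force: [-0.6, 0.0, -3.1]
tool_pos: [0.621, -0.3009, 0.0388]
tool_rot: [179.9, 0.1, -19.5]
force: [1.3, 0.8, -2.6]
```

```bash

(python3 -m creep '0 0 -0.001 0 0.02; 0 0 0 0 0.02'
python3 -m creep '0 0 -0.0005 0 0.02; 0 0 0 0 0.02') | grep -E 'tool_pos|^force'
```

```text
tool_pos: [0.6212, -0.301, 0.038]
force: [0.1, -0.1, -2.7]
tool_pos: [0.6212, -0.3009, 0.0379]
force: [-1.7, 0.1, 1.4]
```

```bash

python3 -m creep '0 0 0 0 0.04; 0 0 0 0 0.06; 0 0 0 0 0.07; 0 0 0.04 0 0.087; 0 0 0.06 0 0.087; 0 0 0.06 0 0.087; 0 0 0.025 0 0.087; 0 0 0 0 0.087' | grep tool
python3 - <<'E'
from h import *
st(); snap('wrist','w26.png'); im=cv2.imread('pics/w26.png').astype(np.float32); R=cv2.GaussianBlur(im[:,:,2],(3,3),0)
T=get_obs()['tool_pos'][:2]; f=lambda u,v,z:tf((u,v),z,T,-19.5,1,(0,0))
def line(lo,hi,lo2,hi2,s,z,rows):
    A=[];B=[]
    for v in rows:
        d=np.gradient(R[v])*s; A.append(f(lo+np.argmax(d[lo:hi]),v,z)); B.append(f(lo2+np.argmin(d[lo2:hi2]),v,z))
    for e in (np.array(A),np.array(B)):
        k=np.polyfit(e[:,0],e[:,1],1); print('slope %.1f y0 %.1f y60 %.1f res %.1f'%(np.degrees(k[0]),k[1],np.polyval(k,60),np.abs(e[:,1]-np.polyval(k,e[:,0])).max()))
print('mat');line(262,310,345,385,-1,.004,range(110,225,5))
print('bar');line(305,328,328,352,1,.069,list(range(180,225,4)))
for n in ('mat','lamp'):
  for d in finder.masks_of(n,'wrist')[:1]:
    ys,xs=np.nonzero(d['mask']); print(n,d['p'],xs.min(),xs.max(),ys.min(),ys.max(),'far',f(328,ys.min(),.004 if n=='mat' else .069))
rects('mat','wrist',.004,.3); rects('lamp','wrist',.069,.3)
snap('top','t26.png'); rects('mat','top',.004,.5); rects('lamp','top',.06,.3); rects('weight','top',.03,.3)
E
```

```text
tool_pos: [0.6224, -0.3017, 0.2257]
tool_rot: [179.9, -0.2, -19.5]
t 63.025 tcp [ 0.6224 -0.3017  0.2257] [179.9  -0.2 -19.5] F [-0.3  0.9  0.2] w 0.0863371338951002 g 0.0
mat
slope 0.0 y0 53.5 y60 53.5 res 0.6
slope 0.0 y0 -45.2 y60 -45.2 res 0.6
bar
slope -0.6 y0 15.0 y60 14.3 res 0.0
slope -1.0 y0 -11.0 y60 -12.1 res 0.5
mat 0.79 283 364 95 258 far [96.5 -1.4]
lamp 0.61 306 343 114 259 far [73.3 -0.8]
mat wrist p0.79 c(611.1,-292.6) 216.8x98.9 longaxis -19.6 mod90 -19.6 [313. 166.]
lamp wrist p0.61 c(615.0,-295.4) 162.0x39.0 longaxis -19.6 mod90 -19.6 [326. 188.]
mat top p0.88 c(588.0,-288.0) 205.1x104.1 longaxis -19.5 mod90 -19.5 [420. 185.]
lamp top p0.83 c(596.0,-288.5) 151.7x43.2 longaxis -20.9 mod90 -20.9 [425. 177.]
lamp top p0.37 c(766.1,217.5) 111.5x75.3 longaxis 25.0 mod90 25.0 [261. 127.]
weight top p0.44 c(582.2,-281.8) 203.9x103.9 longaxis -18.5 mod90 -18.5 [422. 185.]
```

The lamp is within about 3 mm and 1° of the mat's middle. Next is the iron weight.

```bash

python3 -m creep '-0.0594 0.004 0 0 0.087; -0.0594 0.004 0 0 0.087; -0.0594 0.004 -0.01 0 0.087; -0.0594 0.004 -0.01 0 0.087; 0 0 0 0 0.087; 0 0 0 0 0.087' | grep tool
python3 - <<'E'
from h import *
st(); im=snap('wrist','w27.png')
for d in finder.masks_of('weight','wrist'):
  ys,xs=np.nonzero(d['mask']); print(round(d['p'],2),'px',xs.min(),xs.max(),ys.min(),ys.max(),'rgb',im[d['mask']].mean(0).round(),'at.03',at('wrist',d['xy'],.03)[:2])
for d in finder.tip_of('weight','wrist'): print('tip',round(d['p'],2),d['xy'],at('wrist',d['xy'],0)[:2])
r=finder.masks_of('weight','scene')
im=snap('scene','s27.png')
for d in finder.tip_of('weight','scene'): print('scene tip',round(d['p'],2),at('scene',d['xy'],0)[:2], im[int(d['xy'][1]),int(d['xy'][0])])
E
```

```text
tool_pos: [0.3842, -0.285, 0.2031]
tool_rot: [179.9, -0.0, -19.5]
t 64.225 tcp [ 0.3842 -0.285   0.2031] [179.9  -0.  -19.5] F [ 0.8 -0.4  0.9] w 0.08728382845182607 g 0.0
0.91 px 302 349 157 212 rgb [ 95.  95. 103.] at.03 [ 0.38161463 -0.28149553]
0.67 px 323 366 231 258 rgb [ 62.  90. 156.] at.03 [ 0.3022752  -0.27856543]
tip 0.93 [325.9, 180.8] [ 0.38023827 -0.28260211]
tip 0.92 [344.5, 247.0] [ 0.28689755 -0.27612545]
scene tip 0.73 [ 0.28434088 -0.26821651] [ 57 129 214]
scene tip 0.68 [ 0.38044758 -0.2861825 ] [112 107  94]
```

```bash
python3 - <<'E'
import cv2,numpy as np
g=cv2.imread('pics/w27.png')[150:218,296:356].mean(2); g=g[::2,:]
print(int(g.min()),int(g.max()))
for r in g: print(''.join(' .:-=+*#%@'[min(9,int(v/22))] for v in r))
E
```

```text
54 165
+++++++++++++++++++++++++++++++++++++++++*++++++*++**++*++*+
+++++++++++++++++++++++++++++++++++++++***++***+**++++++++++
++++++++++++++++++++++++++++++**+**++********++++++++++++++*
+++++++++++++++++++++++++========+++++*+*++++++++*+**+******
+++++++++++++++++*++==--::::::::::::--==+++*********+*++++++
++++++++++++***++=-:::::------------:::::-=++****+*+*+*+++**
+++++++++****+=-::-----------------------::--=++*++++*******
+*+**+*+++++=-::----------------------------::-++++++++++++*
+*+++++++++=------------------------------------=++*+**+****
++++++++++=-----------------------------------=--=+*********
+++**+**+=-------==----------=+++++=--------------=+********
*******+=------------------=+**###**+=-------------=+*******
******+=-------------------=*######**==------------=+*****+*
***++++=-----------=------=+*######**=--------------=++***+*
++++++==------------------=+*######*+=---------------++*****
+***++=-------------------=*######**==--------------==+**+++
*****+=-------------------+*######**=----------------=++*+++
*****+==-----------------=+*#####**+=----------------=+*
[... 280 characters left out ...]
#**=---------------=+++++++++
*********+==-----------=+*######*+=-------------==++++++++++
**********++==---------=+#######*+-------------=+++++++++++*
************++==-------=*#######*=----------==+++++++++++***
****************+==---=+*######*+=------====++++***+++**+***
******************++===+*#####**==---===+++*+++********+*+*+
**************+++++++++*######**++++++++*******++**++*++*++*
********+++++++++++++++*#####***+++*+*******+*+++*+*+*******
*++++++++++++++++++++++**####**+*++***+***+++++*************
++++++++++++++++++++++*+****++++++*++++++*******************
+++++++++++++++++*+**+*+++++++++++++*+**********************
++++++++++++++++++++++++++++***+***************************+
```

```bash
python3 - <<'E'
from h import *
T=get_obs()['tool_pos'][:2]; f=lambda u,v,z:tf((u,v),z,T,-19.5,1,(0,0))
g=cv2.imread('pics/w27.png').mean(2); P=[]
for v in range(173,209,3):
    w=np.clip(g[v,310:342]-115,0,None); P.append(f((w*np.arange(310,342)).sum()/w.sum(),v,.069))
P=np.array(P); k=np.polyfit(P[:,0],P[:,1],1); print('slope',np.degrees(np.arctan(k[0])))
a,b=f(328.5,171,.069),f(322.5,211,.069); print(a,b,(a+b)/2,np.linalg.norm(a-b))
for u,v in ((326,159),(302,184),(349,184)): print('cyl',f(u,v,.03))
E
```

```text
slope -7.515221744523373
[19.6 -1.6] [-22.6   4.4] [-1.5  1.4] 42.624406154221084
cyl [26.1  0.8]
cyl [-2.7 28.3]
cyl [ -2.7 -25.8]
```

```bash

python3 -m creep '0 0 -0.04 -3.8 0.06; 0 0 -0.05 -3.7 0.06; 0 0 -0.045 0 0.06; 0 0 -0.021 0 0.06; 0 0 0 0 0.06; 0 0 0 0 0.005; 0 0 0 0 0.005; 0 0 0 0 0.005' 40
python3 -m creep '0 0 0 0 0.005;0 0 0 0 0.005;0 0 0.02 0 0.005;0 0 0.05 0 0.005; 0 0 0.05 0 0.005; 0 0 0.05 0 0.005;0 0 0.015 0 0.005; 0 0 0 0 0.005'
python3 - <<'E'
from h import *
o=get_obs(); print(o['wrist_torque'])
E
```

```text
time_s: 65.53
tool_pos: [0.3842, -0.2853, 0.0474]
tool_rot: [179.9, -0.0, -27.0]
force: [0.3, -0.2, -0.2]
grip_width: 0.0379
grasp_force: 0.0
time_s: 66.53
tool_pos: [0.3832, -0.2847, 0.2305]
tool_rot: [179.9, 0.2, -27.0]
force: [0.7, -0.0, -6.4]
grip_width: 0.0084
grasp_force: 40.0
[ 0.05080973  0.03095512 -0.00942401]
```

```bash

(python3 -m creep '0.0294 0.0351 0 0 0.005; 0.0294 0.0351 0 0 0.005; 0.0294 0.0351 0 0 0.005; 0.0294 0.0351 0 0 0.005; 0.0294 0.0351 0 0 0.005; 0.0294 0.0351 0 0 0.005; 0.0294 0.0351 0 0 0.005; 0.0294 0.0351 0 0 0.005'
python3 -m creep '0 0 -0.03 0 0.005; 0 0 -0.02 0 0.005; 0 0 0 0 0.005; 0 0 0 0 0.005; 0 0 0 0 0.005') | grep tool
python3 - <<'E'
from h import *
st(); snap('wrist','w28.png'); o=get_obs(); T=o['tool_pos'][:2]; z=o['tool_pos'][2]; f=lambda u,v,zz:tf((u,v),zz,T,-27,1,(0,0))
for n,zz in (('weight',z-.047+.03),('disc',.09),('jig',.012)):
  for d in finder.masks_of(n,'wrist')[:2]:
    m=d['mask']; ys,xs=np.nonzero(m); print(n,round(d['p'],2),xs.min(),xs.max(),ys.min(),ys.max(),'far',f(xs[ys==ys.min()].mean(),ys.min(),zz),'L',f(xs.min(),ys[xs==xs.min()].mean(),zz),'R',f(xs.max(),ys[xs==xs.max()].mean(),zz))
g=cv2.imread('pics/w28.png')[110:260:3,250:400:2].mean(2)
for r in g: print(''.join(' .:-=+*#%@'[min(9,int(v/24))] for v in r))
E
```

```text
tool_pos: [0.6177, -0.0031, 0.2268]
tool_rot: [179.7, 0.4, -27.0]
tool_pos: [0.6192, -0.0042, 0.1822]
tool_rot: [180.0, 0.0, -27.0]
t 68.15 tcp [ 0.6192 -0.0042  0.1822] [180.   0. -27.] F [ 0.7 -0.  -5.8] w 0.008047210174616223 g 39.99357998371124
weight 0.9 288 365 177 258 far [37.   1.6] L [ 7.4 25.5] R [  6.1 -23.7]
disc 0.69 291 359 168 201 far [29.5  1.1] L [ 2.7 32.1] R [  8.2 -28. ]
disc 0.34 547 633 0 149 far [ 166.  -209.9] L [  54.9 -190.2] R [ 167.2 -246.7]
jig 0.72 259 388 119 233 far [ 69.8 -48.4] L [48.4 74.6] R [-61.2 -73.6]
jig 0.46 300 345 157 162 far [ 28.5 -10.9] L [22.8 30. ] R [ 27.9 -20.4]
+++++++++++++++++++++++++++++++++++++++++++++++++***+++++++++++++++=+++++++
+++++++++++++++++++++++++++++++++++++++++++++++++**++++++++++++==++++++++++
+++++++++++++++++++++++++++++++++++++++++++++++++++++++++++++++++++++++++++
+++++++++++++++++++++++++++++++++++++++++++++++++++++++++******####*+++++++
+++++++++++++++++++=++++++++++++++++++++*******#####################+++++++
+++++++++++++=====++++++*****################################*+*####+++++++
+++++++******###########
[... 2619 characters left out ...]
#%#*---=##+++++*
---===-=====++++=+++=::---:.::....-*******:.......---::::-+++++-::=++======
:::..:.:....:...:..:...:--:.:...::-******+::......:-:........:.......:...:.
.:.:.......:.:..:.::...:--....:...-******+:........-:..:.:::.....:.:.:...::
.:.......:........:.....-:........-******+:........-:.....:.:..............
............:........:..:.........-******+:..........:..:.........:........
..............:......::::.........-******+:.........:::.::.................
......................:-:.........-******+:........::-:......:....:........
......................--:...:.....-******+:........::=-.......:............
:....................:=-:.........-******+:........:-==....................
```

```bash

python3 - <<'E'
from h import *
T=get_obs()['tool_pos'][:2]; f=lambda u,v,zz:tf((u,v),zz,T,-27,1,(0,0))
g=cv2.GaussianBlur(cv2.imread('pics/w28.png').astype(np.float32).mean(2),(3,3),0)
for u in (318,322,326,330): print(u,[int(x) for x in g[160:196,u]])
for v in (170,172,174): print('disc c',v,f(325,v,.09)[0]-32)
for v in (176,178,180): print('wt bottom c',v,f(325,v,.1352)[0]-28)
for v in (184,187,190): print('wt top c',v,f(325,v,.1652)[0]-28)
a=lambda l,r,v,z:(f(l,v,z)[1]+f(r,v,z)[1])/2
for v in (200,206,212):
  d=np.gradient(g[v]); print(v,'lat edges',[int(i) for i in np.argsort(-abs(d[270:390]))[:8]+270])
E
```

```text
318 [107, 105, 106, 104, 101, 106, 133, 161, 157, 150, 175, 208, 221, 222, 222, 223, 221, 202, 153, 98, 69, 63, 63, 63, 63, 67, 75, 84, 88, 88, 88, 89, 88, 87, 87, 87]
322 [101, 101, 107, 112, 110, 111, 124, 133, 135, 159, 199, 220, 223, 222, 222, 222, 207, 164, 109, 73, 64, 64, 65, 64, 64, 72, 81, 86, 88, 88, 88, 88, 87, 87, 86, 86]
326 [102, 102, 103, 104, 109, 130, 155, 153, 140, 159, 198, 220, 223, 222, 223, 219, 194, 139, 88, 68, 65, 64, 63, 64, 69, 78, 85, 89, 89, 88, 87, 87, 87, 87, 87, 87]
330 [103, 104, 104, 102, 108, 137, 168, 163, 139, 152, 194, 219, 222, 222, 223, 221, 197, 142, 89, 66, 63, 63, 63, 64, 68, 75, 83, 87, 89, 89, 89, 89, 88, 85, 84, 83]
disc c 170 -4.100000000000001
disc c 172 -5.800000000000001
disc c 174 -7.600000000000001
wt bottom c 176 3.6999999999999993
wt bottom c 178 2.1999999999999993
wt bottom c 180 0.8000000000000007
wt top c 184 4.600000000000001
wt top c 187 2.6999999999999993
wt top c 190 0.8000000000000007
200 lat edges [294, 361, 295, 360, 293, 362, 386, 296]
206 lat edges [363, 364, 292, 293, 362, 291, 387, 388]
212 lat edges [366, 289, 365, 290, 288, 388, 387, 367]
```

```bash

(python3 -m creep '-0.0045 0.0023 -0.01 0 0.005; 0 0 -0.015 0 0.005; 0 0 -0.008 0 0.005; 0 0 0 0 0.005; 0 0 0 0 0.005; 0 0 0 0 0.005') | grep tool
python3 - <<'E'
from h import *
st(); snap('wrist','w29.png'); o=get_obs(); T=o['tool_pos'][:2]; z=o['tool_pos'][2]-.047; f=lambda u,v,zz:tf((u,v),zz,T,-27,1,(0,0))
g=cv2.GaussianBlur(cv2.imread('pics/w29.png').astype(np.float32).mean(2),(3,3),0); print(z)
for u in (318,326,334): print(u,[int(x) for x in g[150:200,u]])
for v in range(160,190,4): print(v,'disc c',f(326,v,.09)[0]-32,'wt bot c',f(326,v,z)[0]-28,'wt top c',f(326,v,z+.03)[0]-28)
for v in (195,205,215): print(v,[int(x) for x in g[v,270:390:2]])
E
```

```text
tool_pos: [0.6155, -0.0027, 0.1538]
tool_rot: [-180.0, -0.2, -27.0]
t 69.1 tcp [ 0.6155 -0.0027  0.1538] [-180.    -0.2  -27. ] F [-6.7 -1.4 19.9] w 0.008870811737845137 g 40.01748561859131
0.10678452283962973
318 [174, 174, 174, 175, 176, 176, 177, 171, 151, 123, 102, 97, 97, 96, 95, 101, 125, 147, 142, 145, 179, 208, 217, 218, 218, 217, 217, 217, 214, 188, 134, 84, 64, 63, 64, 63, 64, 71, 79, 84, 85, 85, 85, 85, 86, 86, 86, 85, 83, 83]
326 [175, 175, 175, 177, 177, 178, 175, 160, 130, 105, 97, 97, 101, 105, 107, 123, 151, 155, 136, 141, 180, 210, 217, 218, 218, 218, 217, 206, 169, 115, 74, 62, 62, 62, 62, 65, 71, 78, 84, 86, 86, 86, 85, 84, 84, 83, 83, 83, 83, 82]
334 [175, 176, 177, 177, 178, 177, 167, 142, 115, 102, 100, 101, 102, 100, 108, 140, 183, 199, 175, 144, 149, 185, 211, 217, 217, 217, 218, 218, 209, 177, 123, 79, 63, 61, 61, 61, 65, 72, 79, 84, 86, 86, 85, 85, 85, 84, 84, 82, 80, 80]
160 disc c 8.899999999999999 wt bot c 15.299999999999997 wt top c 19.5
164 disc c 5.899999999999999 wt bot c 12.5 wt top c 17.1
168 disc c 2.799999999999997 wt bot c 9.600000000000001 wt to
[... 546 characters left out ...]
 84, 83, 83, 81, 80, 83, 84, 84, 84, 85, 85, 86, 84, 84, 78, 68, 63, 111, 196, 215, 195, 180, 180, 181, 181, 181, 181, 181, 181, 181, 181, 181, 182, 181]
205 [175, 176, 175, 175, 175, 175, 175, 180, 205, 215, 206, 134, 84, 83, 83, 83, 83, 82, 82, 83, 83, 83, 82, 83, 81, 81, 81, 82, 81, 79, 79, 76, 80, 83, 83, 82, 82, 83, 83, 82, 82, 84, 83, 83, 81, 105, 191, 204, 182, 179, 178, 179, 179, 179, 180, 179, 180, 179, 180, 179]
215 [178, 178, 178, 178, 179, 179, 179, 182, 193, 135, 84, 83, 82, 82, 82, 83, 84, 83, 83, 84, 83, 82, 83, 86, 119, 145, 155, 157, 154, 150, 145, 136, 102, 82, 82, 83, 83, 83, 82, 83, 82, 83, 82, 82, 83, 83, 82, 79, 87, 123, 173, 180, 179, 178, 179, 179, 179, 179, 179, 180]
```

Contact force came early: the bar has slid to the fingertips, so the weight hangs lower than I assumed and is now resting on the disc. I'll lift slightly, correct by 2.8 mm, and set it down gently.

```bash

(python3 -m creep '0 0 0.004 0 0.005; 0 0 0.006 0 0.005; 0 0 0 0 0.005; 0 0 0 0 0.005' 50
python3 -m creep '0.0025 -0.0013 0 0 0.005; 0 0 0 0 0.005; 0 0 0 0 0.005') | grep -E 'tool|force|width'
python3 - <<'E'
from h import *
snap('wrist','w30.png'); T=get_obs()['tool_pos'][:2]; z=get_obs()['tool_pos'][2]; f=lambda u,v,zz:tf((u,v),zz,T,-27,1,(0,0)); print(z,get_obs()['wrist_torque'])
g=cv2.GaussianBlur(cv2.imread('pics/w30.png').astype(np.float32).mean(2),(3,3),0)
for u in (318,326,334): print(u,[int(x) for x in g[155:200,u]])
for v in (166,170,174): print(v,'disc c',f(326,v,.09)[0]-32)
for v in (174,178,182): print(v,'wt bot c',[round(f(326,v,z-h)[0]-28,1) for h in (.066,.06,.054,.047)])
E
```

```text
tool_pos: [0.6138, -0.0018, 0.1574]
tool_rot: [179.9, 0.2, -27.0]
force: [-0.6, -0.1, -6.3]
grip_width: 0.0082
grasp_force: 50.0
tool_pos: [0.6167, -0.0032, 0.1583]
tool_rot: [179.9, 0.1, -27.0]
force: [-0.6, -0.6, -6.4]
grip_width: 0.0084
grasp_force: 50.0
0.1583717995681829 [0.06215601 0.0156635  0.04252181]
318 [178, 178, 174, 155, 126, 105, 98, 98, 100, 103, 101, 102, 118, 143, 148, 134, 144, 182, 211, 218, 219, 217, 198, 149, 95, 68, 62, 61, 61, 62, 64, 71, 80, 86, 86, 86, 85, 85, 85, 84, 83, 83, 82, 82, 82]
326 [179, 178, 163, 134, 110, 101, 102, 103, 102, 102, 101, 108, 136, 159, 148, 131, 154, 194, 215, 219, 217, 194, 139, 87, 64, 62, 63, 64, 64, 65, 71, 80, 85, 85, 86, 86, 86, 85, 86, 85, 84, 83, 84, 84, 83]
334 [179, 168, 143, 116, 102, 100, 102, 108, 113, 108, 107, 133, 177, 202, 188, 151, 137, 165, 200, 216, 219, 217, 195, 144, 91, 66, 62, 62, 63, 62, 65, 72, 79, 84, 86, 86, 85, 85, 85, 85, 85, 83, 81, 81, 81]
166 disc c 3.299999999999997
170 disc c 0.10000000000000142
174 disc c -3.0
174 wt bot c [np.float64(1.4), np.float64(2.6), np.float64(3.7), np.float64(5.1)]
178 wt bot c [np.float64(-1.8), np.float64(-0.5), np.float64(0.7), np.float64(2.2)]
182 wt bot c [np.float64(-4.9), np.float64(-3.6), np.float64(-2.3), np.float64(-0.7)]
```

```bash

(python3 -m creep '0 0 -0.002 0 0.005; 0 0 0 0 0.005'
python3 -m creep '0 0 -0.001 0 0.005; 0 0 0 0 0.005'
python3 -m creep '0 0 -0.001 0 0.005; 0 0 0 0 0.005') | grep -E 'tool_pos|^force'
```

```text
tool_pos: [0.6165, -0.0031, 0.1562]
force: [-0.4, -0.6, -5.0]
tool_pos: [0.6166, -0.0031, 0.1554]
force: [-0.6, 0.4, -6.6]
tool_pos: [0.6166, -0.0031, 0.1544]
force: [-0.1, 0.7, -6.2]
```

```bash

(python3 -m creep '0 0 -0.001 0 0.005; 0 0 0 0 0.005'
python3 -m creep '0 0 -0.0005 0 0.005; 0 0 0 0 0.005') | grep -E 'tool_pos|^force'
```

```text
tool_pos: [0.6168, -0.0033, 0.1537]
force: [-0.2, 0.0, -4.2]
tool_pos: [0.6169, -0.0033, 0.1537]
force: [-1.4, -1.3, -0.9]
```

```bash

python3 -m creep '0 0 0 0 0.014; 0 0 0 0 0.025; 0 0 0 0 0.04; 0 0 0 0 0.05; 0 0 0.02 0 0.05; 0 0 0.05 0 0.05; 0 0 0.05 0 0.06; 0 0 0 0 0.06' | grep -E 'time|tool|^force'
python3 -m creep '-0.03 0 0.01 0 0.06; -0.03 0 0.01 0 0.06; 0 0 0 0 0.06; 0 0 0 0 0.06' | grep tool
python3 - <<'E'
from h import *
st(); im=snap('wrist','w31.png'); T=get_obs()['tool_pos'][:2]; f=lambda u,v,zz:tf((u,v),zz,T,-27,1,(0,0))
for n,zz in (('weight',.12),('disc',.09),('jig',.012)):
  for d in finder.masks_of(n,'wrist')[:2]:
    ys,xs=np.nonzero(d['mask']); print(n,round(d['p'],2),xs.min(),xs.max(),ys.min(),ys.max(),'far',f(xs[ys==ys.min()].mean(),ys.min(),zz),'near',f(xs[ys==ys.max()].mean(),ys.max(),zz),'L',f(xs.min(),ys[xs==xs.min()].mean(),zz)[1],'R',f(xs.max(),ys[xs==xs.max()].mean(),zz)[1])
g=im[100:240:3,250:400:2].mean(2)
for r in g: print(''.join(' .:-=+*#%@'[min(9,int(v/24))] for v in r))
for c in ('scene','top'):
  snap(c,c+'31.png')
  for n in ('plate1','block','disc','weight','lamp','jar1','driver','brushpot','partstray'):
    print(c,n,[(round(d['p'],2),np.round(at(c,d['xy'],0)[:2],3).tolist()) for d in finder.tip_of(n,c) if d['p']>.4])
E
```

```text
time_s: 72.32
tool_pos: [0.6195, -0.0031, 0.2802]
tool_rot: [-179.8, -0.5, -27.0]
force: [0.0, -0.4, -0.0]
tool_pos: [0.557, -0.0031, 0.2932]
tool_rot: [179.9, 0.1, -27.0]
t 72.825 tcp [ 0.557  -0.0031  0.2932] [ 1.799e+02  1.000e-01 -2.700e+01] F [ 0.3 -0.2 -0.9] w 0.06005860027098616 g 0.0
weight 0.83 528 562 222 250 far [ -50.2 -269.8] near [ -88.  -285.5] L -249.9 R -293.1
weight 0.77 277 326 109 159 far [80.1 28.4] near [25.9 31.7] L 54.7 R 0.8
disc 0.47 288 329 107 159 far [82.8 28.3] near [21.5 23.3] L 45.4 R -2.9
jig 0.97 254 357 76 181 far [126.5 -32.3] near [-23.1  88.3] L 102.0 R -46.3
+++#%#####%##%###%###%####%##%%%%%%%%%%%%%%%%%%%%%%#*******++++++++++++++++
+++#####%%%%%%%*=+*########%%###%%%%**++#%%%%%%%%%%%****+++++++*+++++++++++
+++#####%%%%%##+-==###%%%%%%@@@@@@@@@@%##%%%%%%%%%%%**+++++++***++++++++++*
+++*%%#%%%%*+@@@@@@@@%%*++++*%%@@@@@@@@%#%%%%%%%%%%%*+++++**+*++++++++***++
+++*###%#%%#+@@@@@@#+-====--=--=*@@@@@@###%%%%%%%%%%*+***+*+++++++++**++++*
++++#%%%%%%#+@@@@#=---+##*+-==----+@@@@*%%%%%%%%%%%%***++*++++*+*+*++++****
++++#%##%###%@@@*=--==*##**--------=%@@%
[... 3166 characters left out ...]
 block [(0.48, [0.613, 0.013])]
scene disc [(0.6, [0.584, 0.032])]
scene weight [(0.94, [0.582, 0.062]), (0.71, [0.284, -0.275])]
scene lamp [(0.85, [0.602, -0.298])]
scene jar1 [(0.81, [0.356, 0.02]), (0.75, [0.48, -0.412]), (0.49, [0.649, 0.338])]
scene driver []
scene brushpot [(0.84, [0.758, 0.225])]
scene partstray []
top plate1 [(0.58, [0.474, -0.403]), (0.54, [0.629, 0.002])]
top block []
top disc []
top weight [(0.55, [0.286, -0.278])]
top lamp [(0.78, [0.614, -0.293])]
top jar1 [(0.7, [0.657, 0.317]), (0.67, [0.478, -0.4]), (0.49, [0.364, 0.019])]
top driver []
top brushpot [(0.75, [0.767, 0.234]), (0.73, [0.626, 0.003])]
top partstray [(0.97, [0.367, 0.52]), (0.69, [0.368, 0.023])]
```

```bash
python3 -m creep '0 0 0 0 0.06; 0 0 0 0 0.06; 0 0 0 0 0.06' | grep time; python3 -c "
from cell import ticket
print(ticket.sign_off())"
```

```text
time_s: 74.4
the job is handed in; nothing more can be done
None
```

The job is done and handed in at 74 s: block, three plates and disc are stacked in the jig, the lamp was held about 7 cm over the disc for over two seconds and is back about 3 mm off its mat's middle, and the weight stands upright about 1 mm off centre; while being lowered it touched the disc early at about 26 N, so I lifted it, corrected, and set it down gently.

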